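Press the glued book and put the dry ones back in the row

TASK

Book mending at the desk: first take the freshly glued red book from the drying rack, stand it in the press, spine to the front and centred along the cheeks, and clamp it fast; the clamp may be found shut or part open. Then make room in the rack and put every dry book from the drying rack back into the gap between the brown books, spine to the front, upright and pushed home level with the rest. Leave the whole row closed up by the sliding bookend, without gaps; knock no book over and leave the glue, the mug and the spatula alone.

Things in the scene. Friction and masses are not known exactly. Their poses are not given: they have to be found in the camera images.
- glued: hardback book, 42 mm thick (own y), 85 mm deep (own x), 115 mm tall, about 0.3 kg, rigid, dark red cover with a cream linen mending strip over the spine: the freshly glued book. It is the one for the press; starts upright on the desk in a slot of the drying rack, spine towards the robot. Origin: centre of its underside; the spine is at its own x = -42.5 mm; z up
- glued_spine (a point): middle of the red book's spine, 57.5 mm above its underside
- dry1: hardback book, 42 mm thick (own y), 85 mm deep (own x), 115 mm tall, about 0.3 kg, rigid, blue cover; mended and dry (may be absent); starts upright on the desk in a slot of the drying rack, spine towards the robot. Origin: centre of its underside; the spine is at its own x = -42.5 mm; z up
- dry1_spine (a point): middle of the blue book's spine, 57.5 mm up
- dry2: hardback book, 42 mm thick (own y), 85 mm deep (own x), 115 mm tall, about 0.3 kg, rigid, green cover; mended and dry (may be absent); starts upright on the desk in a slot of the drying rack, spine towards the robot. Origin: centre of its underside; the spine is at its own x = -42.5 mm; z up
- dry2_spine (a point): middle of the green book's spine, 57.5 mm up
- dry3: hardback book, 42 mm thick (own y), 85 mm deep (own x), 115 mm tall, about 0.3 kg, rigid, yellow cover; mended and dry (may be absent); starts upright on the desk in a slot of the drying rack, spine towards the robot. Origin: centre of its underside; the spine is at its own x = -42.5 mm; z up
- dry3_spine (a point): middle of the yellow book's spine, 57.5 mm up
- drying_rack: plywood drying rack before the robot, fixed: five partitions 27 mm thick, 62 mm high, 74 mm long (own x from -51 to 23 mm), with four slots 55 mm wide between them, 82 mm apart along its y (at -123, -41, 41, 123 mm); no bottom, the books stand on the desk. A rail 14 mm high closes its rear (x = -64 mm, towards the robot); it is open to the front (+x) and above. Origin: on the desk, in its middle
- rack: cherry-wood book rack, fixed. Origin: on the desk, inner corner of back panel (face x = 0) and fixed end panel (inner face y = 0). -x: out of the open front, to the robot; +y: along the row to the sliding bookend. Back 85 mm high, 385 long; end 125 mm high, 105 deep. No bottom: books stand on the desk; a book fully home touches the back (origin at x = -42.5 mm, spine x = -85 mm)
- row1: brown book of the row, 36 mm thick (own y), 85 mm deep, 115 mm tall, 0.25 to 0.4 kg; starts upright in the rack. Origin: centre of its underside, spine at own x = -42.5 mm. Next to the fixed end
- row2: brown book of the row, 40 mm thick (own y), 85 mm deep, 115 mm tall, 0.25 to 0.4 kg; starts upright in the rack. Origin: centre of its underside, spine at own x = -42.5 mm. Next to row1; the gap begins beside it
- row3: brown book of the row, 56 mm thick (own y), 85 mm deep, 115 mm tall, 0.25 to 0.4 kg; starts upright in the rack. Origin: centre of its underside, spine at own x = -42.5 mm. On the other side of the gap (about 40 mm at the start), towards the bookend
- row4: brown book of the row, 48 mm thick (own y), 85 mm deep, 115 mm tall, 0.25 to 0.4 kg; starts upright in the rack. Origin: centre of its underside, spine at own x = -42.5 mm. Last in the row, between row3 and the bookend
- bookend_slide (a joint): sliding bookend: upright dark steel plate 90 mm deep, 8 mm thick, top 101 mm above the desk, guided along the rack's back panel. Value: travel along rack +y (away from the books), 0 to 0.115 m; at 0 its inner face is at rack y = 224 mm. Stays where left; 3 N slide it, up to 15 N with books. A bracket joins its top to the back panel
- bookend (a point): centre of the bookend plate's inner face, 46 mm in front of the back panel's face, 51 mm above the desk; the outer face is 8 mm further along the rack's +y
- press: plywood mending press, fixed. Base board 10 mm thick, 125 (x) by 270 mm (y). Fixed cheek 100 mm long (x), top 72 mm above the desk, inner face at y = +21 mm; opposite it a jaw driven by a toggle clamp (handle pivot at y = -154 mm, 52 mm up). Origin: on the desk, below the middle of a book clamped against the cheek. -x: open front, to the robot. The book stands on the board, parallel to the cheek
- jaw: moving jaw of the press: a plywood board 100 mm long (x of the press), 12 mm thick, 11 to 73 mm above the desk, carried by the clamp's plunger on a stiff spring. It moves along the press's y. Origin inside the clamp: use point jaw_face
- jaw_face (a point): centre of the jaw's inner face. Press y is -15 mm when shut empty (36 mm between the cheeks), about -49 mm when fully open (70 mm between the cheeks), -21 mm when shut on a book
- clamp_handle (a joint): handle of the toggle clamp, an upright steel bar with a red plastic sleeve. 0: upright, fully clamped. It swings back, away from the cheeks (towards the press's -y), to 1.4 rad: fully open. It may be found anywhere between, and stays where it is left, also when clamped (about 5 N at the grip move it, 10 N for the last part on a book)
- handle_grip (a point): middle of the upper end of the red sleeve (22 mm across, round end 19 mm beyond this point), 107 mm from the pivot; at handle angle q it lies at press y = -154 - 107 sin q, height 52 + 107 cos q mm. Grip it across the press's x: the sleeve may turn between the finger pads as it swings
- glue: white glue bottle, 48 mm across, 120 mm tall; bystander, leave alone
- mug: blue mug, 76 mm across, 90 mm tall; bystander, leave alone
- folder: spatula with a dark wooden handle, 170 mm long, lying on the desk; bystander, leave alone

How it is judged (in metres and radians):
On the way, in this order (a step that is already met when the one before it is completed fails the run):
1. the glued book is clamped in the press (value of joint clamp_handle below 0.2 rad and contact force between jaw and glued above 6 N and x of glued in the frame of press between -0.02 and 0.02 m and z of glued in the frame of press below 0.016 m and angle between glued's own z axis and vertical below 0.12 rad and x of glued_spine in the frame of press below -0.02 m), for 0.3 s.
2. after that, every dry book stands home in the row (x of dry1_spine in the frame of rack between -0.1 and -0.073 m and y of each of dry1, dry2, dry3 in the frame of row2 above 0.03 m and y of each of dry1, dry2, dry3 in the frame of row3 below -0.03 m and angle between each of dry1, dry2, dry3's own z axis and vertical below 0.1 rad and height (world z) of each of dry1, dry2, dry3 below 0.008 m and linear speed of each of dry1, dry2, dry3 below 0.02 m/s and x of dry2_spine in the frame of rack between -0.1 and -0.073 m and x of dry3_spine in the frame of rack between -0.1 and -0.073 m), for 0.2 s.
At the end, for the whole second after the job is handed in: Red book upright in press, spine out, within 20 mm of cheek middle, handle under 0.2 rad, jaw force over 6 N. Dry books between row2 and row3, tilt under 0.1, spine out, 73-100 mm from back panel. Brown books upright, within 17 mm of home. No gap over 10 mm, up to bookend. All at rest (all of step 1 and all of step 2 and x of row1 in the frame of rack between -0.06 and -0.03 m and angle between each of row1, row2, row3, row4's own z axis and vertical below 0.1 rad and x of row2 in the frame of rack between -0.06 and -0.03 m and x of row3 in the frame of rack between -0.06 and -0.03 m and x of row4 in the frame of rack between -0.06 and -0.03 m and (y of dry1 in the frame of row2 between 0.03 and 0.053 m or y of dry2 in the frame of row2 between 0.03 and 0.053 m or y of dry3 in the frame of row2 between 0.03 and 0.053 m or y of row3 in the frame of row2 between 0.03 and 0.06 m) and (y of dry2 in the frame of dry1 between 0.03 and 0.053 m or y of dry3 in the frame of dry1 between 0.03 and 0.053 m or y of row3 in the frame of dry1 between 0.03 and 0.06 m) and (y of dry1 in the frame of dry2 between 0.03 and 0.053 m or y of dry3 in the frame of dry2 between 0.03 and 0.053 m or y of row3 in the frame of dry2 between 0.03 and 0.06 m) and (y of dry1 in the frame of dry3 between 0.03 and 0.053 m or y of dry2 in the frame of dry3 between 0.03 and 0.053 m or y of row3 in the frame of dry3 between 0.03 and 0.06 m) and y of row4 in the frame of row3 below 0.063 m and y of bookend in the frame of row4 below 0.035 m and y of row2 in the frame of row1 below 0.05 m and y of row1 in the frame of rack below 0.032 m); the robot touches nothing.
It fails at once if a book is knocked over (angle between any of glued, dry1, dry2, dry3, row1, row2, row3, row4's own z axis and vertical above 0.7 rad).
It fails at once if the glue bottle, the mug or the spatula is disturbed by more than 3 cm (distance of any of glue, mug, folder from where it was at the start of the episode above 0.03 m).
Of dry1, dry2, dry3 only 1 to 3 are there at a start; the rules pass over those that are not, and their reading is None.
At some moment in a run one of glued, dry1, dry2, dry3 may be knocked a few centimetres aside while the robot is not near it.
Once in a run the grip may slacken for a moment while it holds something.
It also fails if it takes over 210 s, if anything falls off the work surface, if the arm or the gripper's body presses on something with over 40 N, if the wrist force passes 120 N, or if a joint passes its speed limit or range.

ROBOT

A 6-joint arm with a two-finger parallel gripper is mounted at the origin on the work surface. World frame = base frame: x ahead of the robot, y to its left, z up, the work surface at z = 0. Lengths are in mm, angles in rad, forces in N, time in s.
With the tool pointing down it reaches from about 350 to 975 mm from the base axis. Payload 7.1 kg.
Tool frame: the origin (TCP) lies at the very end of the fingers, on their centre line; the grasp point (between the pads) lies 19 mm behind it (ctrl.tcp_to_grasp is the distance from the TCP to the grasp point, in mm); z points along the fingers, x is the direction in which the jaws open and shut, and the axes are right-handed (so a half turn about z gives the same grasp; the last joint's range is limited). The gripper opens to 88 mm and grips with 3 to 60 N. Pads are 20 mm wide; open, the fingers measure 115 mm over their backs; the gripper's body (75 mm by 178 mm) begins 61 mm behind the grasp point.
Start: joints at [1.268, 0.423, 1.63, -0, 1.089, -0.019], TCP at [174.972, 599.991, 222.675] pointing down, gripper open.
Joint ranges: [-3, 3], [-0.9, 2.11], [0.09, 2.58], [-1.31, 4.45], [0.11, 2.69], [-2.54, 2.54]. Speed limits (rad/s): [2.39, 2.39, 3.01, 3.14, 3.14, 3.14].

INTERFACE

Orientations are given as a rotation vector (axis times angle).
In Python, from workcell import get_obs, viewer, ctrl, masks_of gives the robot as it stands. The module is installed in compiled form; this text tells all that it offers.
- The arm moves only by the shell command python3 -m inch 'ROWS'. ROWS is JSON, a list of rows, each an object of numbers: "tx", "ty", "tz": the shift along the tool's x, y, z in cm; "ax", "ay", "az": the turn, a rotation vector about the tool's x, y, z in degrees; "jaw": the opening, from 0 (shut) to 1 (fully open). In form: [{"tx": .., "ty": .., "tz": .., "ax": .., "ay": .., "az": .., "jaw": ..}, ...]. A call has 1 to 12 rows; each row shifts and turns the commanded pose from where the row before left it, along the tool's axes as they then stand; what a row does not reach is not made up. A row lasts 1/8 s, in which the tool goes at most 62.5 mm and 10.7 degrees, less where a joint would pass 70% of its speed; a pose out of reach is approached as far as the arm can. A call is refused whole if a number of a shift passes 6.25 or a number of a turn 10.7, either way. A call with a gripper value outside its range is refused whole. The fingers move at their own pace and stop on an object; the grip force is fixed at half the most. Time passes only in rows, so rows that do not move let the fingers close. It gives the time, the measured TCP pose, the force and the opening at its end, in the units of the state.
- get_obs(): the state, without advancing time (a new reading comes with each control period).
- viewer.get_image(name): name is "scene" or "top" or "wrist"; returns (picture, depth): 420x560x3 uint8, red, green, blue; 420x560 float32, mm along the optical axis (not along the pixel's ray), 0 where there is no reading.
- viewer.get_calibration(name): a dict with "fx", "fy", "cx", "cy" (pixels), "rvec" (rotation vector, rad) and "tvec" (3), from world to camera coordinates, as OpenCV has them. Camera axes: x right, y down, z forward; pixel columns grow to the right and rows downward; lengths in mm; the calibration is good to about 2 mm. A picture is of the moment at which its call begins: read the wrist's pose just before it. get_calibration takes no time and is no camera call; for the wrist camera it gives the pose at the moment of the call.
- ctrl.close_job(): hands the job in, once; it reports no verdict.
Trained networks look in the newest picture that a camera, given by its name, has taken for a name from the list of things; names that differ only in an ending like _2 or _b are one class to them, and where a whole thing is asked for, a point or a joint stands for the part that bears it (a point fixed in the world has none). Each returns a list of dicts, best first, with "score" (0 to 1); they miss things now and then, are a little off and sometimes report something else, mostly with a low value. They report only what shows in the picture. A call takes as long as a camera call.
- masks_of(camera, thing): "pixels" (420x560 bool, what is visible of it) and "location" ([column, row] in pixels, amid what is visible of it).
The state is a dict: "t": time; "qpos": joint angles; "qvel": joint speeds; "joint_torque": joint torques, N m; "ee_pos": TCP position; "orientation": TCP orientation; "ft_force": force on the tool from outside, world axes, zero at the start; "moment": the same for the moment, N m; "width": finger opening in mm.
Only numpy, scipy, OpenCV 4.12 (cv2) and the standard library are available. Lean on these libraries where they do the work, as an engineer would, in place of code of your own. Each camera call takes 0.05 s, during which the arm holds its last target. There are 200 camera calls.

## Working session

There is one attempt and no reset: what is moved stays moved. The work goes in short steps, Python scripts to look and compute and a shell command to move; the robot and the scene stay as the last step left them, time stands still between calls to the robot, and variables do not carry over. Pictures are saved under pics/ and viewed, about 12 in all and at most 16, crops included, and the job is handed in when it is done.

```bash
mkdir -p pics; cat > h.py <<'E'
import numpy as np, cv2
from scipy.spatial.transform import Rotation as R
from workcell import get_obs, viewer, ctrl, masks_of
def cal(n):
    c=viewer.get_calibration(n); return c,R.from_rotvec(np.ravel(c["rvec"])).as_matrix(),np.ravel(c["tvec"])
def cloud(n,d):
    c,Rm,t=cal(n); v,u=np.mgrid[:420,:560]
    p=np.stack([(u-c["cx"])/c["fx"]*d,(v-c["cy"])/c["fy"]*d,d],-1)
    w=(p-t)@Rm; w[d<=0]=np.nan; return w
def proj(n,P):
    c,Rm,t=cal(n); p=Rm@np.array(P,float)+t
    return p[0]/p[2]*c["fx"]+c["cx"],p[1]/p[2]*c["fy"]+c["cy"]
def shot(n,f=None):
    im,d=viewer.get_image(n)
    if f: cv2.imwrite("pics/"+f,im[...,::-1])
    return im,d,cloud(n,d)
def st():
    o=get_obs(); print("t",round(o["t"],2),"tcp",np.round(o["ee_pos"],1),"R",np.round(R.from_rotvec(o["orientation"]).as_matrix(),3).tolist(),"F",np.round(o["ft_force"],1),"w",round(o["width"],1)); return o
E
cat > a.py <<'E'
from h import *
st()
names="glued dry1 dry2 dry3 drying_rack rack row1 row2 row3 row4 bookend press jaw clamp_handle glue mug folder".split()
for cam in("top","scene"):
    im,d,w=shot(cam,cam+"0.png")
    for n in names:
        for m in masks_of(cam,n)[:2]:
            if m["score"]<.3: continue
            p=w[m["pixels"]]; p=p[~np.isnan(p[:,0])]
            if len(p): 
                zt=np.percentile(p[:,2],95); q=p[p[:,2]>zt-12]
                print(cam,n,round(m["score"],2),len(p),np.round(m["location"]),"top z",round(zt),"med",np.round(np.median(q,0)),"lo",np.round(np.percentile(q,3,0)),"hi",np.round(np.percentile(q,97,0)))
im=np.hstack([cv2.imread("pics/top0.png"),cv2.imread("pics/scene0.png")])
E
python3 a.py
```

```text
t 0.0 tcp [174.8 599.5 221.9] R [[0.28, 0.96, -0.0], [0.96, -0.28, -0.002], [-0.002, 0.0, -1.0]] F [-0.6 -0.8 -0.4] w 87.8
top glued 0.97 825 [195. 254.] top z 116 med [388. 199. 112.] lo [350. 177. 108.] hi [426. 220. 118.]
top dry1 0.84 676 [293. 241.] top z 116 med [426. -43. 113.] lo [388. -64. 108.] hi [463. -21. 117.]
top dry1 0.8 637 [265. 244.] top z 116 med [414.  37. 113.] lo [376.  15. 109.] hi [451.  57. 117.]
top dry2 0.84 676 [293. 241.] top z 116 med [426. -43. 113.] lo [388. -64. 108.] hi [463. -21. 117.]
top dry2 0.8 637 [265. 244.] top z 116 med [414.  37. 113.] lo [376.  15. 109.] hi [451.  57. 117.]
top dry3 0.84 676 [293. 241.] top z 116 med [426. -43. 113.] lo [388. -64. 108.] hi [463. -21. 117.]
top dry3 0.8 637 [265. 244.] top z 116 med [414.  37. 113.] lo [376.  15. 109.] hi [451.  57. 117.]
top drying_rack 0.65 2004 [251. 262.] top z 64 med [398.  65.  61.] lo [346. -98.  52.] hi [446. 252.  67.]
top rack 0.57 2200 [154. 142.] top z 125 med [697.  79. 124.] lo [652.  64. 115.] hi [745. 268. 128.]
top rack 0.54 626 [239. 142.] top z 116 med [687. 104. 113.] l
[... 4726 characters left out ...]
0. -188.   63.] hi [ 670. -167.   76.]
scene clamp_handle 0.84 337 [169. 168.] top z 174 med [ 603. -307.  171.] lo [ 594. -316.  162.] hi [ 610. -302.  178.]
scene clamp_handle 0.53 1229 [314. 213.] top z 114 med [422.  38. 112.] lo [379.  15. 103.] hi [457.  60. 116.]
scene glue 0.9 493 [219. 153.] top z 118 med [ 392. -374.  118.] lo [ 380. -384.  108.] hi [ 401. -367.  122.]
scene glue 0.54 1128 [345. 362.] top z 102 med [691. 329. 100.] lo [615. 305.  92.] hi [720. 355. 102.]
scene mug 0.88 984 [272. 154.] top z 89 med [ 298. -249.   84.] lo [ 258. -287.   77.] hi [ 330. -214.   91.]
scene folder 0.67 1406 [430. 308.] top z 19 med [361. 398.  17.] lo [321. 380.   9.] hi [398. 415.  21.]
```

View pics/top0.png

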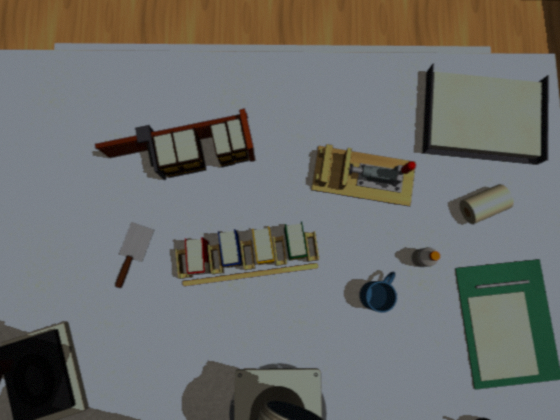

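View pics/scene0.png

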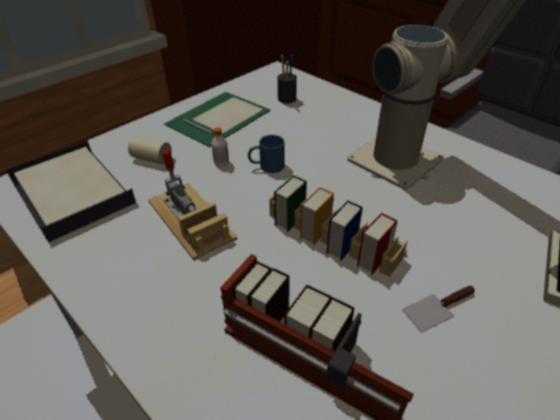

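The top view shows books red (195,254), blue (230,247), yellow (263,245) and green (295,241) in the drying rack. The book rack is at (180,140) and the press at (365,175), with its handle (410,166) nearly upright. All three dry books are present. Next I'll fit exact poses.

```bash
cat > fit.py <<'E'
from h import *
def rects(w,lo=107,hi=121,box=None,minn=150):
    """top-surface blobs -> (cx,cy,len,thk,yaw deg of long axis)"""
    m=(w[...,2]>lo)&(w[...,2]<hi)
    if box: m&=(w[...,0]>box[0])&(w[...,0]<box[1])&(w[...,1]>box[2])&(w[...,1]<box[3])
    n,l,s,_=cv2.connectedComponentsWithStats(m.astype(np.uint8),connectivity=4)
    out=[]
    for i in range(1,n):
        if s[i,4]<minn: continue
        p=w[l==i][:,:2].astype(np.float32)
        (c,sz,a)=cv2.minAreaRect(p); 
        B=cv2.boxPoints((c,sz,a)); e=B[1]-B[0]; f=B[2]-B[1]
        d=e if abs(e[0])>abs(e[1]) else f   # edge closest to x
        yaw=np.degrees(np.arctan2(d[1],d[0])); yaw=(yaw+90)%180-90
        out.append((round(c[0],1),round(c[1],1),round(float(np.linalg.norm(d)),1),round(float(np.linalg.norm(f if d is e else e)),1),round(float(yaw),1),s[i,4]))
    return out
if __name__=="__main__":
    for cam in("top","scene"):
        im,d,w=shot(cam)
        c,Rm,t=cal(cam); print(cam,"campos",np.round(-Rm.T@t))
        print("drybooks",*rects(w,box=(300,520,-150,270)),sep="\n ")
        print("row",*rects(w,box=(560,800,50,330)),sep="\n ")
        print("cheek/jaw tops",*rects(w,66,80,box=(540,720,-345,-80),minn=40),sep="\n ")
        print("base",*rects(w,6,14,box=(520,720,-380,-60),minn=300),sep="\n ")
        print("backpanel/ends",*rects(w,78,92,box=(640,820,50,470),minn=60),sep="\n ")
        print("partitions",*rects(w,56,67,box=(330,480,-150,280),minn=30),sep="\n ")
        hsv=cv2.cvtColor(im,cv2.COLOR_RGB2HSV); m=(hsv[...,1]>150)&((hsv[...,0]<8)|(hsv[...,0]>172))&(hsv[...,2]>60)&(w[...,0]>540)&(w[...,0]<680)&(w[...,1]<-200)&(w[...,2]>60)
        p=w[m]; print("red sleeve",len(p)); 
        if len(p):
            for z in range(100,185,10):
                q=p[(p[:,2]>=z)&(p[:,2]<z+10)]
                if len(q): print("  z",z,len(q),np.round(q.mean(0),1),np.round(q.min(0)),np.round(q.max(0)))
E
python3 fit.py
```

```text
top campos [ 333.   19. 1193.]
drybooks
 (426.4, -43.5, 84.1, 42.2, 8.6, np.int32(584))
 (415.2, 36.1, 84.3, 41.9, 8.7, np.int32(585))
 (408.3, 117.9, 84.1, 42.1, 9.1, np.int32(604))
 (389.6, 199.3, 84.7, 43.6, 5.6, np.int32(630))
row
 (683.9, 123.6, 86.4, 79.1, 14.1, np.int32(984))
 (655.6, 251.0, 85.5, 104.4, 12.3, np.int32(1373))
cheek/jaw tops
 (628.6, -126.5, 99.8, 18.8, -9.7, np.int32(277))
 (618.9, -181.7, 99.1, 21.6, -9.8, np.int32(199))
base
 (610.0, -234.8, 125.8, 270.5, -9.8, np.int32(1914))
 (645.4, -277.1, 43.1, 157.3, -9.6, np.int32(547))
backpanel/ends
 (670.7, 405.6, 7.1, 103.2, 11.0, np.int32(105))
partitions
 (430.8, -95.7, 46.2, 4.4, 7.3, np.int32(35))
 (408.1, -16.0, 71.3, 4.0, 7.7, np.int32(49))
 (404.5, 6.7, 73.5, 3.9, 7.4, np.int32(47))
 (396.9, 64.9, 73.1, 3.7, 7.4, np.int32(48))
 (393.2, 87.8, 70.6, 4.1, 7.5, np.int32(50))
 (385.7, 146.1, 70.4, 4.4, 7.6, np.int32(51))
 (383.7, 169.0, 70.7, 4.6, 7.6, np.int32(51))
 (372.3, 250.2, 72.7, 5.2, 7.8, np.int32(59))
red sleeve 45
  z 160 2 [ 588.4 -313.1  168.9] [ 588. -314.  168.] [ 589. -312.  170.]
  z 170 41 [ 59
[... 802 characters left out ...]
2(502))
 (691.9, 266.0, 45.3, 114.4, 35.7, np.int32(243))
 (717.9, 342.0, 8.4, 36.4, 23.5, np.int32(86))
 (685.3, 406.4, 4.5, 107.4, 11.8, np.int32(295))
partitions
 (429.6, -42.4, 84.4, 44.0, 5.5, np.int32(99))
 (424.2, 53.3, 93.2, 38.4, -17.6, np.int32(102))
 (400.4, 64.4, 69.9, 4.3, 7.4, np.int32(39))
 (389.7, 145.6, 72.8, 5.1, 7.5, np.int32(57))
 (419.3, 134.4, 88.6, 36.5, -19.5, np.int32(102))
 (378.4, 227.2, 72.9, 5.3, 7.3, np.int32(56))
 (374.1, 249.5, 71.7, 4.7, 6.8, np.int32(52))
 (431.5, 203.0, 6.9, 41.8, 3.6, np.int32(64))
red sleeve 41
  z 160 6 [ 604.  -309.2  169.2] [ 596. -313.  168.] [ 607. -308.  170.]
  z 170 35 [ 602.  -310.9  174.9] [ 592. -321.  170.] [ 611. -303.  180.]
```

```bash
cat > plan.py <<'E'
# usage: plan.py x,y,z,yaw [x,y,z,yaw ...]  -> turn then shift, in tool axes (deg, cm); yaw = angle of tool x in world
import sys; from h import *
o=st(); p=np.array(o["ee_pos"]); Rm=R.from_rotvec(o["orientation"]).as_matrix(); yaw=np.degrees(np.arctan2(Rm[1,0],Rm[0,0]))
print("yaw",round(yaw,2),"tilt",np.round(Rm[:2,2],3),"q6",round(o["qpos"][5],2))
for a in sys.argv[1:]:
    x,y,z,t=map(float,a.split(","))
    dy=(yaw-t+180)%360-180; c,s=np.cos(np.radians(t)),np.sin(np.radians(t))
    d=np.array([x,y,z])-p; T=np.array([c*d[0]+s*d[1],s*d[0]-c*d[1],-d[2]])/10
    n=int(np.ceil(np.linalg.norm(T)/5)); m=int(np.ceil(abs(dy)/10))
    print("->",a,"| az total",round(dy,1),"rows",m,"each",round(dy/max(m,1),2),"| shift",np.round(T,2),"rows",n,"each",np.round(T/max(n,1),2))
    p=np.array([x,y,z]); yaw=t
E
python3 plan.py 599.5,-311,240,-9.7 599.5,-311,142,-9.7; python3 -m inch '[{"az":10.44},{"az":10.44},{"az":10.44},{"az":10.44},{"az":10.44},{"az":10.44},{"az":10.44},{"az":10.44},{"tz":-2},{}]'
```

```text
t 1.9 tcp [175.  600.  222.7] R [[0.28, 0.96, 0.0], [0.96, -0.28, 0.0], [0.0, 0.0, -1.0]] F [-0.2  0.6 -0.5] w 87.9
yaw 73.74 tilt [0. 0.] q6 -0.02
-> 599.5,-311,240,-9.7 | az total 83.4 rows 9 each 9.27 | shift [57.2  82.64 -1.73] rows 21 each [ 2.72  3.94 -0.08]
-> 599.5,-311,142,-9.7 | az total 0.0 rows 0 each 0.0 | shift [ 0.  -0.   9.8] rows 2 each [ 0.  -0.   4.9]$[0]: bad value
```

```bash
python3 -m inch '[{"az":10.0},{"az":10.0}]'; echo; python3 -m inch '[{"tx":0,"ty":0,"tz":0,"ax":0,"ay":0,"az":10,"jaw":1},{"tx":0,"ty":0,"tz":0,"ax":0,"ay":0,"az":10,"jaw":1}]'
```

```text
t: 2.15
ee_pos: [175.0, 600.0, 222.7]
orientation: [2.806, 1.412, -0.0]
ft_force: [-0.7, -0.5, 0.3]
width: 87.8$[0]: bad value
```

```bash
python3 -m inch '[{"tx":0,"ty":0,"tz":-2,"ax":0,"ay":0,"az":10.5,"jaw":1},{"tx":0,"ty":0,"tz":0,"ax":0,"ay":0,"az":10.5,"jaw":1},{"tx":0,"ty":0,"tz":0,"ax":0,"ay":0,"az":10.5,"jaw":1},{"tx":0,"ty":0,"tz":0,"ax":0,"ay":0,"az":10.5,"jaw":1},{"tx":0,"ty":0,"tz":0,"ax":0,"ay":0,"az":10.5,"jaw":1},{"tx":0,"ty":0,"tz":0,"ax":0,"ay":0,"az":10.5,"jaw":1},{"tx":2.8,"ty":4.1,"tz":0,"ax":0,"ay":0,"az":0,"jaw":1},{"tx":2.8,"ty":4.1,"tz":0,"ax":0,"ay":0,"az":0,"jaw":1},{"tx":2.8,"ty":4.1,"tz":0,"ax":0,"ay":0,"az":0,"jaw":1},{"tx":2.8,"ty":4.1,"tz":0,"ax":0,"ay":0,"az":0,"jaw":1},{"tx":2.8,"ty":4.1,"tz":0,"ax":0,"ay":0,"az":0,"jaw":1},{"tx":2.8,"ty":4.1,"tz":0,"ax":0,"ay":0,"az":0,"jaw":1}]' && python3 -m inch '[{"tx":2.8,"ty":4.1,"tz":0,"ax":0,"ay":0,"az":0,"jaw":1},{"tx":2.8,"ty":4.1,"tz":0,"ax":0,"ay":0,"az":0,"jaw":1},{"tx":2.8,"ty":4.1,"tz":0,"ax":0,"ay":0,"az":0,"jaw":1},{"tx":2.8,"ty":4.1,"tz":0,"ax":0,"ay":0,"az":0,"jaw":1},{"tx":2.8,"ty":4.1,"tz":0,"ax":0,"ay":0,"az":0,"jaw":1},{"tx":2.8,"ty":4.1,"tz":0,"ax":0,"ay":0,"az":0,"jaw":1},{"tx":2.8,"ty":4.1,"tz":0,"ax":0,"ay":0,"az":0,"jaw":1},{"tx":2.8,"ty":4.1,"tz":0,"ax":0,"ay":0,"az":0,"jaw":1},{"tx":2.8,"ty":4.1,"tz":0,"ax":0,"ay":0,"az":0,"jaw":1},{"tx":2.8,"ty":4.1,"tz":0,"ax":0,"ay":0,"az":0,"jaw":1},{"tx":2.8,"ty":4.1,"tz":0,"ax":0,"ay":0,"az":0,"jaw":1},{"tx":2.8,"ty":4.1,"tz":0,"ax":0,"ay":0,"az":0,"jaw":1}]' && python3 plan.py 599.5,-311,240,-9.7 599.5,-311,142,-9.7
```

```text
t: 3.65
ee_pos: [301.7, 328.8, 242.9]
orientation: [-3.131, 0.253, -0.001]
ft_force: [0.7, 0.6, 0.0]
width: 87.7
t: 5.15
ee_pos: [554.2, -211.2, 242.8]
orientation: [-3.131, 0.254, -0.0]
ft_force: [0.2, 0.5, 0.5]
width: 87.6
t 5.15 tcp [ 554.2 -211.2  242.8] R [[0.987, -0.161, 0.0], [-0.161, -0.987, -0.0], [0.0, -0.0, -1.0]] F [0.2 0.5 0.5] w 87.6
yaw -9.28 tilt [ 0. -0.] q6 -0.22
-> 599.5,-311,240,-9.7 | az total 0.4 rows 1 each 0.42 | shift [6.15 9.08 0.28] rows 3 each [2.05 3.03 0.09]
-> 599.5,-311,142,-9.7 | az total 0.0 rows 0 each 0.0 | shift [ 0.  -0.   9.8] rows 2 each [ 0.  -0.   4.9]
```

```bash
python3 -m inch '[{"tx":2.05,"ty":3.0,"tz":0.2,"ax":0,"ay":0,"az":0.4,"jaw":1},{"tx":2.05,"ty":3.0,"tz":0,"ax":0,"ay":0,"az":0,"jaw":1},{"tx":2.05,"ty":3.0,"tz":0,"ax":0,"ay":0,"az":0,"jaw":1},{"tx":0,"ty":0.05,"tz":3,"ax":0,"ay":0,"az":0,"jaw":1},{"tx":0,"ty":0,"tz":3,"ax":0,"ay":0,"az":0,"jaw":1},{"tx":0,"ty":0,"tz":2,"ax":0,"ay":0,"az":0,"jaw":1},{"tx":0,"ty":0,"tz":2,"ax":0,"ay":0,"az":0,"jaw":1},{"tx":0,"ty":0,"tz":0,"ax":0,"ay":0,"az":0,"jaw":0.4}]' && python3 -m inch '[{"tx":0,"ty":0,"tz":0,"ax":0,"ay":0,"az":0,"jaw":0},{"tx":0,"ty":0,"tz":0,"ax":0,"ay":0,"az":0,"jaw":0},{"tx":0,"ty":0,"tz":0,"ax":0,"ay":0,"az":0,"jaw":0},{"tx":0,"ty":0,"tz":0,"ax":0,"ay":0,"az":0,"jaw":0},{"tx":0,"ty":0,"tz":0,"ax":0,"ay":0,"az":0,"jaw":0},{"tx":0,"ty":0,"tz":0,"ax":0,"ay":0,"az":0,"jaw":0}]'
```

```text
t: 6.15
ee_pos: [598.6, -308.4, 139.1]
orientation: [-3.129, 0.264, 0.004]
ft_force: [1.1, -0.1, -0.0]
width: 81.3
t: 6.9
ee_pos: [599.3, -308.9, 140.7]
orientation: [3.13, -0.265, 0.0]
ft_force: [0.2, -0.0, 0.9]
width: 21.5
```

```bash
python3 -m inch '[{"tx":0,"ty":1.07,"tz":0.05,"ax":0,"ay":0,"az":0,"jaw":0},{"tx":0,"ty":1.06,"tz":0.16,"ax":0,"ay":0,"az":0,"jaw":0},{"tx":0,"ty":1.04,"tz":0.26,"ax":0,"ay":0,"az":0,"jaw":0},{"tx":0,"ty":1.0,"tz":0.37,"ax":0,"ay":0,"az":0,"jaw":0},{"tx":0,"ty":1.87,"tz":1.03,"ax":0,"ay":0,"az":0,"jaw":0},{"tx":0,"ty":1.63,"tz":1.38,"ax":0,"ay":0,"az":0,"jaw":0}]' && python3 -m inch '[{"tx":0,"ty":1.33,"tz":1.67,"ax":0,"ay":0,"az":0,"jaw":0},{"tx":0,"ty":0.97,"tz":1.9,"ax":0,"ay":0,"az":0,"jaw":0},{"tx":0,"ty":0.5,"tz":1.9,"ax":0,"ay":0,"az":0,"jaw":0},{"tx":0,"ty":0,"tz":0,"ax":0,"ay":0,"az":0,"jaw":0},{"tx":0,"ty":0,"tz":0,"ax":0,"ay":0,"az":0,"jaw":0}]'
```

```text
t: 7.65
ee_pos: [586.5, -385.5, 109.7]
orientation: [3.13, -0.264, 0.001]
ft_force: [-3.4, 1.0, 8.1]
width: 20.9
t: 8.28
ee_pos: [581.4, -415.3, 53.5]
orientation: [3.127, -0.265, 0.002]
ft_force: [-2.7, -9.8, -1.5]
width: 21.4
```

```bash
python3 -m inch '[{"tx":0,"ty":0,"tz":0,"ax":0,"ay":0,"az":0,"jaw":0.6},{"tx":0,"ty":0,"tz":0,"ax":0,"ay":0,"az":0,"jaw":0.8},{"tx":0,"ty":0,"tz":0,"ax":0,"ay":0,"az":0,"jaw":1},{"tx":0,"ty":0,"tz":-5,"ax":0,"ay":0,"az":0,"jaw":1},{"tx":0,"ty":0,"tz":-5,"ax":0,"ay":0,"az":0,"jaw":1},{"tx":0,"ty":0,"tz":-5,"ax":0,"ay":0,"az":0,"jaw":1},{"tx":0,"ty":0,"tz":-3.5,"ax":0,"ay":0,"az":-10.5,"jaw":1},{"tx":0,"ty":0,"tz":0,"ax":0,"ay":0,"az":-10.5,"jaw":1},{"tx":0,"ty":0,"tz":0,"ax":0,"ay":0,"az":-10.5,"jaw":1},{"tx":0,"ty":0,"tz":0,"ax":0,"ay":0,"az":-10.5,"jaw":1},{"tx":0,"ty":0,"tz":0,"ax":0,"ay":0,"az":-10.5,"jaw":1},{"tx":0,"ty":0,"tz":0,"ax":0,"ay":0,"az":-10.5,"jaw":1}]' && python3 -m inch '[{"tx":0,"ty":0,"tz":0,"ax":0,"ay":0,"az":-10.5,"jaw":1},{"tx":0,"ty":0,"tz":0,"ax":0,"ay":0,"az":-10.5,"jaw":1},{"tx":0,"ty":0,"tz":0,"ax":0,"ay":0,"az":-10.5,"jaw":1},{"tx":0,"ty":0,"tz":0,"ax":0,"ay":0,"az":-10.5,"jaw":1},{"tx":0,"ty":0,"tz":0,"ax":0,"ay":0,"az":0,"jaw":1}]'
cat > look.py <<'E'
import sys; from fit import *
# both cameras; corrected so that the mean is used
for cam,off in(("top",(1.5,-.4)),("scene",(-1.5,.4))):
    if len(sys.argv)>1 and sys.argv[1]!=cam: continue
    im,d,w=shot(cam,sys.argv[2] if len(sys.argv)>2 else None); w=w+np.array([*off,0],np.float32); print(cam)
    print("books",*rects(w,box=(300,540,-170,290)),sep="\n ")
    print("row",*rects(w,box=(540,800,50,460)),sep="\n ")
    print("bookend",*rects(w,94,105,box=(540,800,220,460),minn=20),sep="\n ")
    print("press",*rects(w,66,80,box=(540,720,-345,-80),minn=40),*rects(w,115,132,box=(540,720,-345,-80),minn=40),sep="\n ")
E
python3 look.py top; python3 plan.py 391,199,260,95.8 391,199,75,95.8
```

```text
t: 9.78
ee_pos: [581.8, -411.7, 238.4]
orientation: [-2.802, -1.419, 0.0]
ft_force: [-1.2, -0.0, 0.0]
width: 87.8
t: 10.4
ee_pos: [581.8, -411.8, 238.5]
orientation: [-2.117, -2.321, -0.0]
ft_force: [-0.0, 0.7, -0.3]
width: 87.9
top
books
 (428.0, -43.8, 84.5, 42.0, 8.4, np.int32(581))
 (416.7, 35.7, 84.4, 42.0, 8.7, np.int32(590))
 (409.7, 117.6, 84.1, 42.3, 9.2, np.int32(602))
 (390.9, 198.9, 84.3, 43.0, 5.9, np.int32(627))
row
 (684.9, 122.4, 86.7, 79.7, 13.0, np.int32(993))
 (658.1, 250.7, 87.8, 104.0, 12.6, np.int32(1366))
bookend
 (657.7, 328.2, 126.0, 43.2, 17.0, np.int32(409))
 (684.9, 379.4, 9.2, 21.8, -11.4, np.int32(23))
press
 (630.6, -127.0, 99.9, 18.9, -9.6, np.int32(274))
 (613.8, -222.4, 99.0, 42.3, -10.4, np.int32(234))
 (601.5, -302.2, 22.8, 34.0, -13.8, np.int32(52))
 (595.2, -332.5, 40.2, 24.3, -3.9, np.int32(60))
 (603.0, -277.4, 20.5, 36.6, -4.5, np.int32(49))
t 10.45 tcp [ 581.8 -411.9  238.5] R [[-0.09, 0.996, -0.0], [0.996, 0.09, 0.0], [0.0, -0.0, -1.0]] F [ 0.  -0.5  0.1] w 87.8
yaw 95.14 tilt [-0.  0.] q6 -2.29
-> 391,199,260,95.8 | az total -0.7 rows 1 each -0.66 | shift [ 62.7  -12.81  -2.15] rows 13 each [ 4.82 -0.99 -0.17]
-> 391,199,75,95.8 | az total 0.0 rows 0 each 0.0 | shift [ 0.   0.  18.5] rows 4 each [0.   0.   4.62]
```

```bash
python3 -m inch '[{"tx":4.8,"ty":-1,"tz":0,"ax":0,"ay":0,"az":-0.7,"jaw":1},{"tx":4.8,"ty":-1,"tz":0,"ax":0,"ay":0,"az":0,"jaw":1},{"tx":4.8,"ty":-1,"tz":0,"ax":0,"ay":0,"az":0,"jaw":1},{"tx":4.8,"ty":-1,"tz":0,"ax":0,"ay":0,"az":0,"jaw":1},{"tx":4.8,"ty":-1,"tz":0,"ax":0,"ay":0,"az":0,"jaw":1},{"tx":4.8,"ty":-1,"tz":0,"ax":0,"ay":0,"az":0,"jaw":1},{"tx":4.8,"ty":-1,"tz":0,"ax":0,"ay":0,"az":0,"jaw":1},{"tx":4.8,"ty":-1,"tz":0,"ax":0,"ay":0,"az":0,"jaw":1},{"tx":4.8,"ty":-1,"tz":0,"ax":0,"ay":0,"az":0,"jaw":1},{"tx":4.8,"ty":-1,"tz":0,"ax":0,"ay":0,"az":0,"jaw":1},{"tx":4.8,"ty":-1,"tz":0,"ax":0,"ay":0,"az":0,"jaw":1},{"tx":4.8,"ty":-1,"tz":0,"ax":0,"ay":0,"az":0,"jaw":1}]' && python3 -m inch '[{"tx":4.8,"ty":-1,"tz":0,"ax":0,"ay":0,"az":0,"jaw":1},{"tx":0,"ty":0,"tz":0,"ax":0,"ay":0,"az":0,"jaw":1},{"tx":0,"ty":0,"tz":0,"ax":0,"ay":0,"az":0,"jaw":1}]'; python3 look.py top;  python3 plan.py 391,199,75,95.8
```

```text
t: 11.95
ee_pos: [401.8, 149.8, 238.9]
orientation: [2.106, 2.331, 0.001]
ft_force: [1.1, 0.5, -0.1]
width: 87.8
t: 12.32
ee_pos: [387.3, 194.8, 238.5]
orientation: [2.102, 2.334, -0.0]
ft_force: [0.8, 0.5, 0.3]
width: 87.8
top
books
 (428.1, -43.9, 84.7, 42.2, 8.5, np.int32(591))
 (416.5, 35.7, 84.1, 42.0, 8.8, np.int32(590))
 (410.0, 117.0, 84.4, 41.6, 8.8, np.int32(491))
row
 (684.8, 122.3, 86.8, 79.1, 12.6, np.int32(988))
 (656.8, 250.7, 85.7, 104.9, 12.2, np.int32(1369))
bookend
 (659.2, 332.4, 122.0, 58.2, 4.9, np.int32(429))
 (616.4, 239.3, 2.2, 37.0, 13.6, np.int32(26))
press
 (630.6, -126.9, 100.2, 19.0, -9.9, np.int32(276))
 (615.6, -213.8, 99.3, 24.5, -9.4, np.int32(210))
 (606.6, -276.8, 21.7, 41.8, 2.2, np.int32(65))
 (594.7, -337.0, 39.8, 15.8, -5.1, np.int32(56))
t 12.38 tcp [387.5 194.3 238.5] R [[-0.103, 0.995, 0.0], [0.995, 0.103, -0.0], [-0.0, 0.0, -1.0]] F [ 0.7 -0.3  0.5] w 87.8
yaw 95.94 tilt [ 0. -0.] q6 -1.24
-> 391,199,75,95.8 | az total 0.1 rows 1 each 0.14 | shift [ 0.43  0.39 16.35] rows 4 each [0.11 0.1  4.09]
```

```bash
python3 -m inch '[{"tx":0.43,"ty":0.35,"tz":4,"ax":0,"ay":0,"az":0,"jaw":1},{"tx":0,"ty":0,"tz":4,"ax":0,"ay":0,"az":0,"jaw":1},{"tx":0,"ty":0,"tz":4,"ax":0,"ay":0,"az":0,"jaw":1},{"tx":0,"ty":0,"tz":4.3,"ax":0,"ay":0,"az":0,"jaw":1},{"tx":0,"ty":0,"tz":0,"ax":0,"ay":0,"az":0,"jaw":0},{"tx":0,"ty":0,"tz":0,"ax":0,"ay":0,"az":0,"jaw":0},{"tx":0,"ty":0,"tz":0,"ax":0,"ay":0,"az":0,"jaw":0},{"tx":0,"ty":0,"tz":0,"ax":0,"ay":0,"az":0,"jaw":0},{"tx":0,"ty":0,"tz":0,"ax":0,"ay":0,"az":0,"jaw":0},{"tx":0,"ty":0,"tz":0,"ax":0,"ay":0,"az":0,"jaw":0}]' && python3 -m inch '[{"tx":0,"ty":0,"tz":-3,"ax":0,"ay":0,"az":0,"jaw":0},{"tx":0,"ty":0,"tz":-4,"ax":0,"ay":0,"az":0,"jaw":0},{"tx":0,"ty":0,"tz":-4,"ax":0,"ay":0,"az":0,"jaw":0},{"tx":0,"ty":0,"tz":-2.5,"ax":0,"ay":0,"az":0,"jaw":0},{"tx":0,"ty":0,"tz":0,"ax":0,"ay":0,"az":7.8,"jaw":0},{"tx":0,"ty":0,"tz":0,"ax":0,"ay":0,"az":7.8,"jaw":0},{"tx":0,"ty":0,"tz":0,"ax":0,"ay":0,"az":0,"jaw":0}]' && python3 plan.py 623.8,-163.4,212,80.3
```

```text
t: 13.62
ee_pos: [390.9, 199.8, 76.2]
orientation: [2.101, 2.335, 0.002]
ft_force: [-1.1, -0.6, 7.9]
width: 42.1
t: 14.5
ee_pos: [389.9, 199.4, 210.3]
orientation: [-2.397, -2.03, 0.001]
ft_force: [-0.0, 0.4, -3.9]
width: 41.9
t 14.5 tcp [389.9 199.4 210.3] R [[0.165, 0.986, -0.001], [0.986, -0.165, -0.0], [-0.0, -0.001, -1.0]] F [-0.   0.4 -3.9] w 41.9
yaw 80.52 tilt [-0.001 -0.   ] q6 -0.96
-> 623.8,-163.4,212,80.3 | az total 0.2 rows 1 each 0.22 | shift [-31.82  29.17  -0.17] rows 9 each [-3.54  3.24 -0.02]
```

```bash
python3 -m inch '[{"tx":-2,"ty":2,"tz":0,"ax":0,"ay":0,"az":0.2,"jaw":0},{"tx":-3.3,"ty":3.0,"tz":0,"ax":0,"ay":0,"az":0,"jaw":0},{"tx":-3.3,"ty":3.0,"tz":0,"ax":0,"ay":0,"az":0,"jaw":0},{"tx":-3.3,"ty":3.0,"tz":0,"ax":0,"ay":0,"az":0,"jaw":0},{"tx":-3.3,"ty":3.0,"tz":0,"ax":0,"ay":0,"az":0,"jaw":0},{"tx":-3.3,"ty":3.0,"tz":0,"ax":0,"ay":0,"az":0,"jaw":0},{"tx":-3.3,"ty":3.0,"tz":0,"ax":0,"ay":0,"az":0,"jaw":0},{"tx":-3.3,"ty":3.0,"tz":0,"ax":0,"ay":0,"az":0,"jaw":0},{"tx":-3.3,"ty":3.0,"tz":0,"ax":0,"ay":0,"az":0,"jaw":0},{"tx":-3.4,"ty":3.2,"tz":0,"ax":0,"ay":0,"az":0,"jaw":0},{"tx":0,"ty":0,"tz":0,"ax":0,"ay":0,"az":0,"jaw":0},{"tx":0,"ty":0,"tz":0,"ax":0,"ay":0,"az":0,"jaw":0}]' && cat > held.py <<'E'
from h import *
o=get_obs(); z=o["ee_pos"]
for cam,off in(("top",(1.5,-.4,0)),("scene",(-1.5,.4,0))):
    im,d,w=shot(cam,"held_%s_%d.png"%(cam,o["t"]*100)); w=w+np.array(off,np.float32)
    for m in masks_of(cam,"glued")[:1]:
        p=w[m["pixels"]]; p=p[~np.isnan(p[:,0])]
        print(cam,round(m["score"],2),len(p),"lo",np.round(np.percentile(p,2,0)),"hi",np.round(np.percentile(p,98,0)))
E
python3 held.py; python3 plan.py 623.8,-163.4,87,80.3
```

```text
t: 16.0
ee_pos: [623.4, -162.9, 209.5]
orientation: [-2.399, -2.025, 0.002]
ft_force: [1.1, -0.1, -4.1]
width: 41.7
top 0.24 1444 lo [325. -83.   6.] hi [446. 251.  65.]
scene 0.82 1710 lo [ 586. -189.  136.] hi [ 667. -134.  248.]
t 16.2 tcp [ 623.8 -162.3  210.5] R [[0.168, 0.986, -0.001], [0.986, -0.168, 0.0], [0.0, -0.001, -1.0]] F [-0.1  0.  -3.4] w 41.9
yaw 80.33 tilt [-0.001  0.   ] q6 -1.68
-> 623.8,-163.4,87,80.3 | az total 0.0 rows 1 each 0.03 | shift [-0.11  0.02 12.35] rows 3 each [-0.04  0.01  4.12]
```

```bash
python3 -m inch '[{"tx":-0.1,"ty":0,"tz":3,"ax":0,"ay":0,"az":0,"jaw":0},{"tx":0,"ty":0,"tz":3,"ax":0,"ay":0,"az":0,"jaw":0},{"tx":0,"ty":0,"tz":3,"ax":0,"ay":0,"az":0,"jaw":0},{"tx":0,"ty":0,"tz":2,"ax":0,"ay":0,"az":0,"jaw":0},{"tx":0,"ty":0,"tz":1,"ax":0,"ay":0,"az":0,"jaw":0},{"tx":0,"ty":0,"tz":0.35,"ax":0,"ay":0,"az":0,"jaw":0},{"tx":0,"ty":0,"tz":0.1,"ax":0,"ay":0,"az":0,"jaw":0},{"tx":0,"ty":0,"tz":0,"ax":0,"ay":0,"az":0,"jaw":0}]' && python3 -m inch '[{"tx":0,"ty":0,"tz":0,"ax":0,"ay":0,"az":0,"jaw":0.7},{"tx":0,"ty":0,"tz":0,"ax":0,"ay":0,"az":0,"jaw":0.8},{"tx":0,"ty":0,"tz":0,"ax":0,"ay":0,"az":0,"jaw":0.9},{"tx":0,"ty":0,"tz":0,"ax":0,"ay":0,"az":0,"jaw":1},{"tx":0,"ty":0,"tz":-4,"ax":0,"ay":0,"az":0,"jaw":1},{"tx":0,"ty":0,"tz":-4,"ax":0,"ay":0,"az":0,"jaw":1},{"tx":0,"ty":0,"tz":-4,"ax":0,"ay":0,"az":0,"jaw":1},{"tx":0,"ty":0,"tz":-4,"ax":0,"ay":0,"az":0,"jaw":1},{"tx":0,"ty":-5,"tz":0,"ax":0,"ay":0,"az":0,"jaw":1},{"tx":0,"ty":-5,"tz":0,"ax":0,"ay":0,"az":0,"jaw":1},{"tx":0,"ty":0,"tz":0,"ax":0,"ay":0,"az":0,"jaw":1}]'; python3 - <<'E'
from fit import *
for cam,off in(("top",(1.5,-.4,0)),("scene",(-1.5,.4,0))):
    im,d,w=shot(cam,cam+"1.png"); w=w+np.array(off,np.float32)
    print(rects(w,115,132,box=(540,720,-260,-90)))
im=np.hstack([cv2.imread("pics/top1.png")[110:230,290:450],cv2.imread("pics/scene1.png")[130:250,110:270]])
cv2.imwrite("pics/c1.png",cv2.resize(im,None,fx=2.4,fy=2.4))
E
python3 plan.py 581.4,-415.3,220,-9.7 581.4,-415.3,53.5,-9.7
```

```text
t: 17.2
ee_pos: [624.7, -164.5, 86.8]
orientation: [2.401, 2.024, 0.001]
ft_force: [0.2, -0.6, -2.8]
width: 41.9
t: 18.58
ee_pos: [522.5, -146.6, 245.9]
orientation: [-2.401, -2.023, 0.002]
ft_force: [0.4, -0.7, 0.4]
width: 88.1
[]
[(624.5, -165.0, 85.3, 47.0, -11.4, np.int32(517))]
t 18.68 tcp [ 526.3 -147.5  246.6] R [[0.17, 0.985, 0.002], [0.985, -0.17, -0.0], [-0.0, 0.002, -1.0]] F [-0.7 -0.8 -0.2] w 88.2
yaw 80.23 tilt [ 0.002 -0.   ] q6 -1.7
-> 581.4,-415.3,220,-9.7 | az total 89.9 rows 9 each 9.99 | shift [ 9.95 25.47  2.66] rows 6 each [1.66 4.24 0.44]
-> 581.4,-415.3,53.5,-9.7 | az total 0.0 rows 0 each 0.0 | shift [ 0.   -0.   16.65] rows 4 each [ 0.   -0.    4.16]
```

View pics/c1.png

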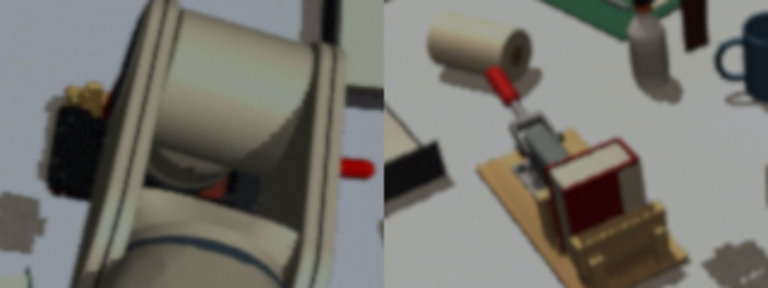

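The red book stands between cheek and jaw (crop pixel 600,200). The handle lies back, open (500,85). Now I'll close the clamp.

```bash
python3 -m inch '[{"tx":0,"ty":0,"tz":0,"ax":0,"ay":0,"az":10,"jaw":1},{"tx":0,"ty":0,"tz":0,"ax":0,"ay":0,"az":10,"jaw":1},{"tx":0,"ty":0,"tz":0,"ax":0,"ay":0,"az":10,"jaw":1},{"tx":0,"ty":0,"tz":0,"ax":0,"ay":0,"az":10,"jaw":1},{"tx":0,"ty":0,"tz":0,"ax":0,"ay":0,"az":10,"jaw":1},{"tx":0,"ty":0,"tz":0,"ax":0,"ay":0,"az":10,"jaw":1},{"tx":0,"ty":0,"tz":0,"ax":0,"ay":0,"az":10,"jaw":1},{"tx":0,"ty":0,"tz":0,"ax":0,"ay":0,"az":10,"jaw":1},{"tx":0,"ty":0,"tz":0,"ax":0,"ay":0,"az":10,"jaw":1},{"tx":1.6,"ty":4.2,"tz":0,"ax":0,"ay":0,"az":0,"jaw":1},{"tx":1.6,"ty":4.2,"tz":0,"ax":0,"ay":0,"az":0,"jaw":1},{"tx":1.6,"ty":4.2,"tz":0,"ax":0,"ay":0,"az":0,"jaw":1}]' && python3 -m inch '[{"tx":1.6,"ty":4.2,"tz":0,"ax":0,"ay":0,"az":0,"jaw":1},{"tx":1.6,"ty":4.2,"tz":0,"ax":0,"ay":0,"az":0,"jaw":1},{"tx":1.6,"ty":4.2,"tz":0,"ax":0,"ay":0,"az":0,"jaw":1},{"tx":0,"ty":0,"tz":0,"ax":0,"ay":0,"az":0,"jaw":1},{"tx":0,"ty":0,"tz":0,"ax":0,"ay":0,"az":0,"jaw":1}]'; python3 plan.py 581.4,-415.3,53.5,-9.7
```

```text
t: 20.18
ee_pos: [553.5, -281.6, 245.9]
orientation: [3.13, -0.266, 0.002]
ft_force: [-0.1, -0.1, -0.8]
width: 87.4
t: 20.8
ee_pos: [577.9, -411.7, 245.2]
orientation: [-3.129, 0.267, 0.001]
ft_force: [0.1, 0.5, -0.4]
width: 87.8
t 20.8 tcp [ 577.9 -411.7  245.2] R [[0.986, -0.17, -0.001], [-0.17, -0.986, 0.001], [-0.001, -0.001, -1.0]] F [ 0.1  0.5 -0.4] w 87.8
yaw -9.77 tilt [-0.001  0.001] q6 -0.47
-> 581.4,-415.3,53.5,-9.7 | az total -0.1 rows 1 each -0.07 | shift [ 0.4   0.29 19.17] rows 4 each [0.1  0.07 4.79]
```

```bash
python3 -m inch '[{"tx":0.4,"ty":0.3,"tz":4,"ax":0,"ay":0,"az":0,"jaw":1},{"tx":0,"ty":0,"tz":4,"ax":0,"ay":0,"az":0,"jaw":1},{"tx":0,"ty":0,"tz":4,"ax":0,"ay":0,"az":0,"jaw":1},{"tx":0,"ty":0,"tz":4,"ax":0,"ay":0,"az":0,"jaw":1},{"tx":0,"ty":0,"tz":3.15,"ax":0,"ay":0,"az":0,"jaw":1},{"tx":0,"ty":0,"tz":0,"ax":0,"ay":0,"az":0,"jaw":0},{"tx":0,"ty":0,"tz":0,"ax":0,"ay":0,"az":0,"jaw":0},{"tx":0,"ty":0,"tz":0,"ax":0,"ay":0,"az":0,"jaw":0},{"tx":0,"ty":0,"tz":0,"ax":0,"ay":0,"az":0,"jaw":0},{"tx":0,"ty":0,"tz":0,"ax":0,"ay":0,"az":0,"jaw":0},{"tx":0,"ty":0,"tz":0,"ax":0,"ay":0,"az":0,"jaw":0},{"tx":0,"ty":0,"tz":0,"ax":0,"ay":0,"az":0,"jaw":0}]' && python3 -m inch '[{"tx":0,"ty":-0.5,"tz":-1.9,"ax":0,"ay":0,"az":0,"jaw":0},{"tx":0,"ty":-0.97,"tz":-1.9,"ax":0,"ay":0,"az":0,"jaw":0},{"tx":0,"ty":-1.33,"tz":-1.67,"ax":0,"ay":0,"az":0,"jaw":0},{"tx":0,"ty":-1.63,"tz":-1.38,"ax":0,"ay":0,"az":0,"jaw":0},{"tx":0,"ty":-1.87,"tz":-1.03,"ax":0,"ay":0,"az":0,"jaw":0},{"tx":0,"ty":0,"tz":0,"ax":0,"ay":0,"az":0,"jaw":0}]'
```

```text
t: 22.3
ee_pos: [581.1, -415.7, 54.5]
orientation: [3.13, -0.268, 0.001]
ft_force: [8.3, -1.3, -2.9]
width: 21.5
t: 23.05
ee_pos: [592.0, -351.6, 133.2]
orientation: [-3.129, 0.265, 0.0]
ft_force: [4.6, 5.3, -5.5]
width: 21.2
```

```bash
python3 -m inch '[{"tx":0,"ty":-1.0,"tz":-0.37,"ax":0,"ay":0,"az":0,"jaw":0},{"tx":0,"ty":-1.04,"tz":-0.26,"ax":0,"ay":0,"az":0,"jaw":0},{"tx":0,"ty":-1.06,"tz":-0.16,"ax":0,"ay":0,"az":0,"jaw":0},{"tx":0,"ty":-1.1,"tz":-0.05,"ax":0,"ay":0,"az":0,"jaw":0},{"tx":0,"ty":0,"tz":0,"ax":0,"ay":0,"az":0,"jaw":0},{"tx":0,"ty":0,"tz":0,"ax":0,"ay":0,"az":0,"jaw":0}]'; python3 plan.py 599.3,-308.9,140.7,-9.7
```

```text
t: 23.8
ee_pos: [598.5, -313.8, 142.3]
orientation: [3.128, -0.267, 0.001]
ft_force: [-1.1, -5.4, -1.3]
width: 21.1
t 23.8 tcp [ 598.5 -313.8  142.3] R [[0.986, -0.17, 0.0], [-0.17, -0.985, -0.002], [0.001, 0.002, -1.0]] F [-1.1 -5.4 -1.3] w 21.1
yaw -9.77 tilt [ 0.    -0.002] q6 -0.33
-> 599.3,-308.9,140.7,-9.7 | az total -0.1 rows 1 each -0.07 | shift [-0.   -0.5   0.16] rows 1 each [-0.   -0.5   0.16]
```

```bash
python3 -m inch '[{"tx":0,"ty":-0.5,"tz":0.05,"ax":0,"ay":0,"az":0,"jaw":0},{"tx":0,"ty":0,"tz":0,"ax":0,"ay":0,"az":0,"jaw":0},{"tx":0,"ty":0,"tz":0,"ax":0,"ay":0,"az":0,"jaw":0.6},{"tx":0,"ty":0,"tz":0,"ax":0,"ay":0,"az":0,"jaw":0.8},{"tx":0,"ty":0,"tz":0,"ax":0,"ay":0,"az":0,"jaw":1},{"tx":0,"ty":0,"tz":-4,"ax":0,"ay":0,"az":0,"jaw":1},{"tx":0,"ty":0,"tz":-4,"ax":0,"ay":0,"az":0,"jaw":1},{"tx":0,"ty":0,"tz":-4,"ax":0,"ay":0,"az":0,"jaw":1},{"tx":-5,"ty":-2,"tz":0,"ax":0,"ay":0,"az":0,"jaw":1},{"tx":-5,"ty":-3,"tz":0,"ax":0,"ay":0,"az":0,"jaw":1},{"tx":-3,"ty":-5,"tz":0,"ax":0,"ay":0,"az":0,"jaw":1},{"tx":0,"ty":-5,"tz":0,"ax":0,"ay":0,"az":0,"jaw":1}]' && python3 -m inch '[{"tx":0,"ty":-5,"tz":0,"ax":0,"ay":0,"az":0,"jaw":1},{"tx":0,"ty":-5,"tz":0,"ax":0,"ay":0,"az":0,"jaw":1},{"tx":0,"ty":-5,"tz":0,"ax":0,"ay":0,"az":0,"jaw":1},{"tx":0,"ty":0,"tz":0,"ax":0,"ay":0,"az":0,"jaw":1}]'; python3 - <<'E'
from fit import *
for cam,off in(("top",(1.5,-.4,0)),("scene",(-1.5,.4,0))):
    im,d,w=shot(cam,cam+"2.png"); w=w+np.array(off,np.float32)
    print("glued",rects(w,115,132,box=(540,720,-260,-90)))
    print("jaw etc",rects(w,66,80,box=(540,720,-260,-80),minn=40))
    print("handle",rects(w,150,185,box=(540,720,-400,-270),minn=15))
    print("row",rects(w,box=(540,800,50,460))); 
    print("end panel",rects(w,121,130,box=(560,800,20,460),minn=40))
    print("back",rects(w,80,90,box=(640,800,50,500),minn=40))
    print("bookend",rects(w,94,105,box=(540,800,220,460),minn=20))
E
python3 plan.py
```

```text
t: 25.3
ee_pos: [494.8, -135.8, 261.4]
orientation: [-3.13, 0.269, 0.001]
ft_force: [1.7, -0.6, -0.8]
width: 87.8
t: 25.8
ee_pos: [522.5, 13.4, 261.2]
orientation: [-3.13, 0.26, -0.0]
ft_force: [0.1, 0.4, -1.1]
width: 87.7
glued [(625.7, -156.2, 85.4, 42.5, -9.6, np.int32(579))]
jaw etc [(630.4, -128.4, 101.4, 22.4, -4.6, np.int32(263)), (617.9, -184.5, 97.7, 40.8, -31.8, np.int32(104)), (607.0, -241.4, 21.3, 26.5, 1.4, np.int32(46))]
handle [(597.6, -314.4, 20.3, 20.9, 20.5, np.int32(97))]
row [(681.5, 144.6, 91.7, 44.1, -0.9, np.int32(498)), (658.3, 250.7, 87.9, 104.7, 12.8, np.int32(1374))]
end panel []
back []
bookend [(657.8, 329.2, 123.6, 46.2, 7.5, np.int32(414)), (700.1, 301.8, 11.0, 25.1, -0.4, np.int32(25)), (672.0, 431.4, 8.1, 17.9, 35.9, np.int32(20)), (610.9, 268.7, 2.6, 43.5, 10.6, np.int32(31))]
glued [(626.0, -156.4, 85.0, 47.4, -10.1, np.int32(528))]
jaw etc [(630.2, -127.2, 98.1, 33.7, -18.8, np.int32(362)), (666.0, -178.8, 11.3, 37.6, -5.0, np.int32(43))]
handle [(600.0, -311.4, 21.6, 15.2, -29.6, np.int32(100))]
row [(695.4, 117.7, 104.7, 94.2, 13.0, np.int32(1532)), (657.1, 250.3, 86.8, 105.3, 11.8, np.int32(2204))]
end panel [(702.8, 78.7, 105.5, 16.5, 12.9, np.int32(337))]
back [(687.5, 159.0, 85.2, 35.2, -14.1, np.int32(117)), (729.7, 199.6, 4.3, 241.3, 12.4, np.int32(354)), (700.7, 235.0, 6.4, 54.3, 13.4, np.int32(75)), (690.0, 279.7, 4.6, 33.5, 18.4, np.int32(52)), (717.1, 342.2, 3.9, 35.0, 16.2, np.int32(58)), (684.0, 407.3, 4.2, 106.6, 12.4, np.int32(216))]
bookend [(657.0, 328.8, 125.4, 38.9, 10.8, np.int32(771)), (694.8, 265.5, 6.7, 90.9, 11.9, np.int32(159))]
t 25.9 tcp [522.2  10.8 261.1] R [[0.986, -0.168, -0.0], [-0.168, -0.986, -0.0], [-0.0, 0.0, -1.0]] F [ 0.3 -1.1 -0.9] w 87.7
yaw -9.66 tilt [-0. -0.] q6 0.17
```

Red book clamped: it sits against the cheek at (625.8,-156.3), with the handle upright. Next I'll spread the row from inside the gap.

```bash
python3 plan.py 672.9,179.7,261,12.4 672.9,179.7,54,12.4; python3 -m inch '[{"tx":0,"ty":0,"tz":0,"ax":0,"ay":0,"az":-10,"jaw":0.5},{"tx":0,"ty":0,"tz":0,"ax":0,"ay":0,"az":-10,"jaw":0.4},{"tx":0,"ty":0,"tz":0,"ax":0,"ay":0,"az":-2,"jaw":0.4},{"tx":0,"ty":0,"tz":0,"ax":0,"ay":0,"az":0,"jaw":0.4},{"tx":0,"ty":0,"tz":0,"ax":0,"ay":0,"az":0,"jaw":0.4}]';  python3 plan.py 672.9,179.7,261,12.4 
```

```text
t 25.9 tcp [522.2  10.8 261.1] R [[0.986, -0.168, -0.0], [-0.168, -0.986, -0.0], [-0.0, 0.0, -1.0]] F [ 0.3 -1.1 -0.9] w 87.7
yaw -9.66 tilt [-0. -0.] q6 0.17
-> 672.9,179.7,261,12.4 | az total -22.1 rows 3 each -7.35 | shift [ 1.835e+01 -1.326e+01  1.000e-02] rows 5 each [ 3.67 -2.65  0.  ]
-> 672.9,179.7,54,12.4 | az total 0.0 rows 0 each 0.0 | shift [ 0.   0.  20.7] rows 5 each [0.   0.   4.14]
t: 26.52
ee_pos: [522.3, 10.1, 261.2]
orientation: [3.124, 0.331, -0.0]
ft_force: [-0.7, 0.2, 0.8]
width: 41.1
t 26.52 tcp [522.3  10.1 261.2] R [[0.978, 0.21, -0.0], [0.21, -0.978, -0.0], [-0.0, 0.0, -1.0]] F [-0.7  0.2  0.8] w 41.1
yaw 12.1 tilt [-0. -0.] q6 -0.21
-> 672.9,179.7,261,12.4 | az total -0.3 rows 1 each -0.3 | shift [ 18.35 -13.33   0.02] rows 5 each [ 3.67 -2.67  0.  ]
```

```bash
python3 -m inch '[{"tx":3.67,"ty":-2.66,"tz":0,"ax":0,"ay":0,"az":-0.3,"jaw":0.4},{"tx":3.67,"ty":-2.66,"tz":0,"ax":0,"ay":0,"az":0,"jaw":0.4},{"tx":3.67,"ty":-2.66,"tz":0,"ax":0,"ay":0,"az":0,"jaw":0.4},{"tx":3.67,"ty":-2.66,"tz":0,"ax":0,"ay":0,"az":0,"jaw":0.4},{"tx":3.67,"ty":-2.66,"tz":0,"ax":0,"ay":0,"az":0,"jaw":0.4},{"tx":0,"ty":0,"tz":4,"ax":0,"ay":0,"az":0,"jaw":0.4},{"tx":0,"ty":0,"tz":4,"ax":0,"ay":0,"az":0,"jaw":0.4},{"tx":0,"ty":0,"tz":4,"ax":0,"ay":0,"az":0,"jaw":0.4},{"tx":0,"ty":0,"tz":0,"ax":0,"ay":0,"az":0,"jaw":0.4},{"tx":0,"ty":0,"tz":0,"ax":0,"ay":0,"az":0,"jaw":0.4}]';  python3 plan.py 672.9,179.7,54,12.4; python3 -c "
from h import *
im,d,w=shot('wrist','w1.png')"
```

```text
t: 27.78
ee_pos: [673.7, 180.2, 142.6]
orientation: [-3.123, -0.342, -0.003]
ft_force: [0.1, 0.1, -0.5]
width: 35.2
t 27.77 tcp [673.7 180.2 142.6] R [[0.976, 0.217, 0.002], [0.217, -0.976, 0.0], [0.002, -0.0, -1.0]] F [ 0.1  0.1 -0.5] w 35.2
yaw 12.51 tilt [0.002 0.   ] q6 0.03
-> 672.9,179.7,54,12.4 | az total 0.1 rows 1 each 0.11 | shift [-0.09  0.03  8.86] rows 2 each [-0.04  0.02  4.43]
```

View pics/w1.png

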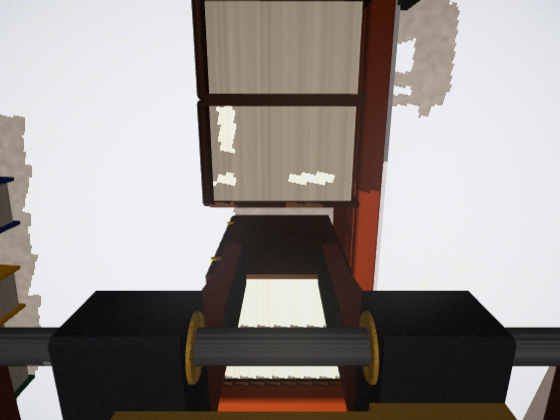

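The wrist view shows row3/row4 at (285,150)/(285,45) and the half-open fingers at (225,280)/(340,280), just short of row3's face at row 207. They will go down into the gap.

```bash
python3 -m inch '[{"tx":0,"ty":0,"tz":2,"ax":0,"ay":0,"az":0,"jaw":0.4},{"tx":0,"ty":0,"tz":2,"ax":0,"ay":0,"az":0,"jaw":0.4},{"tx":0,"ty":0,"tz":2,"ax":0,"ay":0,"az":0,"jaw":0.4},{"tx":0,"ty":0,"tz":2,"ax":0,"ay":0,"az":0,"jaw":0.4},{"tx":0,"ty":0,"tz":0.8,"ax":0,"ay":0,"az":0,"jaw":0.4},{"tx":0,"ty":0,"tz":0,"ax":0,"ay":0,"az":0,"jaw":0.4}]' && python3 -m inch '[{"tx":0,"ty":-0.8,"tz":0,"ax":0,"ay":0,"az":0,"jaw":0.4},{"tx":0,"ty":-0.8,"tz":0,"ax":0,"ay":0,"az":0,"jaw":0.4},{"tx":0,"ty":-0.8,"tz":0,"ax":0,"ay":0,"az":0,"jaw":0.4},{"tx":0,"ty":-0.8,"tz":0,"ax":0,"ay":0,"az":0,"jaw":0.4}]'
```

```text
t: 28.58
ee_pos: [672.4, 179.9, 52.2]
orientation: [3.123, 0.343, -0.002]
ft_force: [0.6, 0.4, 0.7]
width: 35.2
t: 29.08
ee_pos: [666.7, 210.5, 54.2]
orientation: [3.121, 0.343, 0.003]
ft_force: [2.2, -8.9, 1.9]
width: 35.0
```

```bash
python3 -m inch '[{"tx":0,"ty":-0.9,"tz":0,"ax":0,"ay":0,"az":0,"jaw":0.4},{"tx":0,"ty":-0.9,"tz":0,"ax":0,"ay":0,"az":0,"jaw":0.4},{"tx":0,"ty":-0.9,"tz":0,"ax":0,"ay":0,"az":0,"jaw":0.4},{"tx":0,"ty":-0.9,"tz":0,"ax":0,"ay":0,"az":0,"jaw":0.4}]' && python3 -m inch '[{"tx":0,"ty":-0.9,"tz":0,"ax":0,"ay":0,"az":0,"jaw":0.4},{"tx":0,"ty":-0.9,"tz":0,"ax":0,"ay":0,"az":0,"jaw":0.4},{"tx":0,"ty":-0.9,"tz":0,"ax":0,"ay":0,"az":0,"jaw":0.4},{"tx":0,"ty":-0.8,"tz":0,"ax":0,"ay":0,"az":0,"jaw":0.4},{"tx":0,"ty":-0.6,"tz":0,"ax":0,"ay":0,"az":0,"jaw":0.4},{"tx":0,"ty":-0.4,"tz":0,"ax":0,"ay":0,"az":0,"jaw":0.4},{"tx":0,"ty":-0.2,"tz":0,"ax":0,"ay":0,"az":0,"jaw":0.4},{"tx":0,"ty":0,"tz":0,"ax":0,"ay":0,"az":0,"jaw":0.4}]'; python3 plan.py
```

```text
t: 29.58
ee_pos: [658.9, 245.6, 54.2]
orientation: [3.121, 0.343, 0.003]
ft_force: [1.9, -9.2, 1.7]
width: 35.1
t: 30.58
ee_pos: [648.7, 291.8, 54.2]
orientation: [3.122, 0.343, 0.003]
ft_force: [3.1, -5.4, 1.7]
width: 35.5
t 30.57 tcp [648.7 291.8  54.2] R [[0.976, 0.217, 0.002], [0.217, -0.976, -0.001], [0.002, 0.001, -1.0]] F [ 3.1 -5.4  1.7] w 35.5
yaw 12.55 tilt [ 0.002 -0.001] q6 0.19
```

```bash
python3 -m inch '[{"tx":0,"ty":0.6,"tz":0,"ax":0,"ay":0,"az":0,"jaw":0.4},{"tx":0,"ty":0.6,"tz":-4,"ax":0,"ay":0,"az":0,"jaw":0.4},{"tx":0,"ty":0,"tz":-5,"ax":0,"ay":0,"az":0,"jaw":0.4},{"tx":0,"ty":0,"tz":-5,"ax":0,"ay":0,"az":0,"jaw":0.4},{"tx":0,"ty":0,"tz":-5,"ax":0,"ay":0,"az":0,"jaw":1},{"tx":-5,"ty":0,"tz":0,"ax":0,"ay":0,"az":0,"jaw":1},{"tx":-5,"ty":0,"tz":0,"ax":0,"ay":0,"az":0,"jaw":1},{"tx":-5,"ty":0,"tz":0,"ax":0,"ay":0,"az":0,"jaw":1},{"tx":-5,"ty":0,"tz":0,"ax":0,"ay":0,"az":-10,"jaw":1},{"tx":0,"ty":0,"tz":0,"ax":0,"ay":0,"az":-10,"jaw":1},{"tx":0,"ty":0,"tz":0,"ax":0,"ay":0,"az":-10,"jaw":1},{"tx":0,"ty":0,"tz":0,"ax":0,"ay":0,"az":-10,"jaw":1}]' && python3 -m inch '[{"tx":0,"ty":0,"tz":0,"ax":0,"ay":0,"az":-10,"jaw":1},{"tx":0,"ty":0,"tz":0,"ax":0,"ay":0,"az":-10,"jaw":1},{"tx":0,"ty":0,"tz":0,"ax":0,"ay":0,"az":-10,"jaw":1},{"tx":0,"ty":0,"tz":0,"ax":0,"ay":0,"az":-10,"jaw":1},{"tx":0,"ty":0,"tz":0,"ax":0,"ay":0,"az":-6,"jaw":1},{"tx":0,"ty":0,"tz":0,"ax":0,"ay":0,"az":0,"jaw":1}]'; cat > rk.py <<'E'
import sys; from fit import *
O=np.array([735,95.]); X=np.array([.977,.215]); Y=np.array([-.215,.977])
tag=sys.argv[1]
def world(rx,ry): return np.round(O+rx*X+ry*Y,1)
if __name__=="__main__":
  for cam,off in(("top",(1.5,-.4,0)),("scene",(-1.5,.4,0))):
    im,d,w=shot(cam,f"{cam}_{tag}.png"); w=w+np.array(off,np.float32)
    print(cam,"desk books",*rects(w,box=(300,560,-170,300)),sep="\n  ")
    q=(w[...,:2]-O); rx=q@X; ry=q@Y
    # profile across row: book tops, scanned by rack y at mid depth & front
    m=(w[...,2]>107)&(w[...,2]<121)&(rx>-190)&(rx<-2)&(ry>2)&(ry<385)
    h,e=np.histogram(ry[m],np.arange(0,390,6)); 
    for r in rects(np.dstack([rx,ry,np.where(m,w[...,2],0)]).astype(np.float32),minn=60): print("  row blob rackx %.1f y %.1f  lenx %.1f leny %.1f yaw %.1f n %d | y %.1f..%.1f front %.1f"%(*r,r[1]-r[3]/2,r[1]+r[3]/2,r[0]-r[2]/2))
    b=(w[...,2]>92)&(w[...,2]<104)&(rx>-120)&(rx<-20)&(ry>215)&(ry<385)
    if b.sum()>5: print("  bookend top ry",np.round(np.percentile(ry[b],[5,50,95]),1),b.sum())
E
python3 rk.py r1; python3 plan.py
```

```text
t: 32.08
ee_pos: [454.8, 237.6, 243.7]
orientation: [-2.812, -1.399, -0.002]
ft_force: [0.2, 0.4, 0.0]
width: 87.9
t: 32.83
ee_pos: [454.9, 237.5, 243.5]
orientation: [-2.051, -2.38, -0.001]
ft_force: [-1.2, -0.4, -0.2]
width: 88.2
top
  desk books
  (428.2, -43.9, 84.7, 42.2, 8.5, np.int32(584))
  (416.8, 35.7, 84.3, 41.9, 8.7, np.int32(586))
  (410.0, 117.7, 84.5, 42.3, 8.8, np.int32(602))
  row blob rackx -44.4 y 39.6  lenx 84.5 leny 75.0 yaw -0.1 n 952 | y 2.1..77.1 front -86.7
  row blob rackx -42.3 y 272.9  lenx 80.5 leny 105.8 yaw -1.5 n 662 | y 220.0..325.8 front -82.5
  bookend top ry [220.8 330.9 339.2] 68
scene
  desk books
  (427.1, -44.0, 85.7, 45.0, 8.4, np.int32(428))
  (415.3, 35.7, 87.7, 44.1, 9.3, np.int32(460))
  (410.2, 117.7, 86.9, 43.9, 9.5, np.int32(500))
  row blob rackx -44.6 y 39.9  lenx 85.0 leny 75.7 yaw 0.1 n 1334 | y 2.0..77.8 front -87.1
  row blob rackx -44.5 y 272.6  lenx 84.9 leny 104.3 yaw 0.0 n 2522 | y 220.5..324.8 front -87.0
  bookend top ry [324.8 331.7 338.7] 276
t 32.92 tcp [455.  237.4 243.4] R [[-0.146, 0.989, 0.0], [0.989, 0.146, 0.0], [0.0, 0.0, -1.0]] F [ 0.6 -0.  -0.9] w 88.1
yaw 98.42 tilt [0. 0.] q6 -1.26
```

View pics/scene_r1.png

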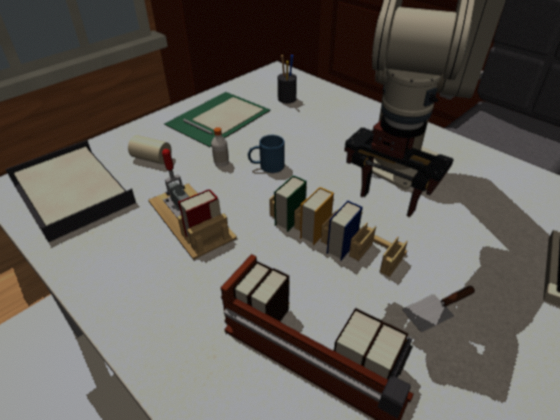

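Scene view: the row is spread (left pair at 262,285; right pair at 372,345; bookend at the far end), and the three dry books stand undisturbed. I'll grip blue near its spine.

```bash
python3 - r <<'E'
from rk import world
print(world(-200,102),world(-104,102))
E
python3 -m inch '[{"tx":-4,"ty":-3,"tz":0,"ax":0,"ay":0,"az":-0.6,"jaw":0.8},{"tx":-4,"ty":-3,"tz":0,"ax":0,"ay":0,"az":0,"jaw":0.8},{"tx":-3.5,"ty":0,"tz":0,"ax":0,"ay":0,"az":0,"jaw":0.8},{"tx":0,"ty":0,"tz":0,"ax":0,"ay":0,"az":0,"jaw":0.8},{"tx":0,"ty":0,"tz":0,"ax":0,"ay":0,"az":0,"jaw":0.8}]'
python3 plan.py 385.3,113.7,75,99 385.3,113.7,150,99
```

```text
[517.7 151.7] [611.5 172.3]
t: 33.55
ee_pos: [414.0, 114.6, 243.4]
orientation: [2.039, 2.39, 0.001]
ft_force: [0.0, -0.2, 0.8]
width: 70.5
t 33.55 tcp [414.  114.6 243.4] R [[-0.157, 0.988, 0.0], [0.988, 0.157, 0.0], [0.0, 0.001, -1.0]] F [ 0.  -0.2  0.8] w 70.5
yaw 99.05 tilt [0. 0.] q6 -1.49
-> 385.3,113.7,75,99 | az total 0.0 rows 1 each 0.05 | shift [ 0.36 -2.85 16.84] rows 4 each [ 0.09 -0.71  4.21]
-> 385.3,113.7,150,99 | az total 0.0 rows 0 each 0.0 | shift [ 0.   0.  -7.5] rows 2 each [ 0.    0.   -3.75]
```

```bash
python3 -m inch '[{"tx":0.35,"ty":-2.85,"tz":4,"ax":0,"ay":0,"az":0,"jaw":0.8},{"tx":0,"ty":0,"tz":4,"ax":0,"ay":0,"az":0,"jaw":0.8},{"tx":0,"ty":0,"tz":4,"ax":0,"ay":0,"az":0,"jaw":0.8},{"tx":0,"ty":0,"tz":4,"ax":0,"ay":0,"az":0,"jaw":0.8},{"tx":0,"ty":0,"tz":0.8,"ax":0,"ay":0,"az":0,"jaw":0.8},{"tx":0,"ty":0,"tz":0,"ax":0,"ay":0,"az":0,"jaw":0},{"tx":0,"ty":0,"tz":0,"ax":0,"ay":0,"az":0,"jaw":0},{"tx":0,"ty":0,"tz":0,"ax":0,"ay":0,"az":0,"jaw":0},{"tx":0,"ty":0,"tz":0,"ax":0,"ay":0,"az":0,"jaw":0},{"tx":0,"ty":0,"tz":0,"ax":0,"ay":0,"az":0,"jaw":0}]' && python3 -m inch '[{"tx":0,"ty":0,"tz":-2,"ax":0,"ay":0,"az":0,"jaw":0},{"tx":0,"ty":0,"tz":-3,"ax":0,"ay":0,"az":0,"jaw":0},{"tx":0,"ty":0,"tz":-2.5,"ax":0,"ay":0,"az":-3.3,"jaw":0},{"tx":0,"ty":0,"tz":0,"ax":0,"ay":0,"az":0,"jaw":0}]'; python3 plan.py 517.7,151.7,150,102.4 517.7,151.7,77.5,102.4 611.5,172.3,77.5,102.4
```

```text
t: 34.8
ee_pos: [385.8, 113.5, 76.2]
orientation: [2.037, 2.39, 0.003]
ft_force: [-1.8, 1.1, 8.4]
width: 41.8
t: 35.3
ee_pos: [386.1, 113.4, 151.6]
orientation: [1.967, 2.447, 0.005]
ft_force: [-0.4, 0.3, -3.1]
width: 41.7
t 35.3 tcp [386.1 113.4 151.6] R [[-0.215, 0.977, 0.004], [0.977, 0.215, 0.001], [0.0, 0.004, -1.0]] F [-0.4  0.3 -3.1] w 41.7
yaw 102.4 tilt [0.004 0.001] q6 -1.53
-> 517.7,151.7,150,102.4 | az total 0.0 rows 1 each 0.0 | shift [ 0.91 13.68  0.16] rows 3 each [0.3  4.56 0.05]
-> 517.7,151.7,77.5,102.4 | az total 0.0 rows 0 each 0.0 | shift [0.   0.   7.25] rows 2 each [0.   0.   3.62]
-> 611.5,172.3,77.5,102.4 | az total 0.0 rows 0 each 0.0 | shift [-0.   9.6 -0. ] rows 2 each [-0.   4.8 -0. ]
```

```bash
python3 -m inch '[{"tx":0.2,"ty":2.5,"tz":0,"ax":0,"ay":0,"az":0,"jaw":0},{"tx":0.2,"ty":3.5,"tz":0,"ax":0,"ay":0,"az":0,"jaw":0},{"tx":0.3,"ty":4.2,"tz":0,"ax":0,"ay":0,"az":0,"jaw":0},{"tx":0.2,"ty":3.5,"tz":0,"ax":0,"ay":0,"az":0,"jaw":0},{"tx":0,"ty":0,"tz":3,"ax":0,"ay":0,"az":0,"jaw":0},{"tx":0,"ty":0,"tz":3,"ax":0,"ay":0,"az":0,"jaw":0},{"tx":0,"ty":0,"tz":1.2,"ax":0,"ay":0,"az":0,"jaw":0},{"tx":0,"ty":0,"tz":0,"ax":0,"ay":0,"az":0,"jaw":0}]' ; python3 plan.py 517.7,151.7,78,102.4 611.5,172.3,78,102.4
```

```text
t: 36.3
ee_pos: [516.1, 151.3, 77.0]
orientation: [-1.968, -2.447, 0.003]
ft_force: [0.2, 0.3, -3.3]
width: 42.0
t 36.3 tcp [516.1 151.3  77. ] R [[-0.215, 0.977, -0.002], [0.977, 0.215, -0.001], [-0.0, -0.002, -1.0]] F [ 0.2  0.3 -3.3] w 42.0
yaw 102.4 tilt [-0.002 -0.001] q6 -1.52
-> 517.7,151.7,78,102.4 | az total -0.0 rows 1 each -0.0 | shift [ 0.01  0.17 -0.1 ] rows 1 each [ 0.01  0.17 -0.1 ]
-> 611.5,172.3,78,102.4 | az total 0.0 rows 0 each 0.0 | shift [-0.   9.6 -0. ] rows 2 each [-0.   4.8 -0. ]
```

```bash
python3 rk.py r2
```

```text
top
  desk books
  (428.0, -43.8, 84.3, 42.0, 8.5, np.int32(587))
  (416.7, 35.7, 84.1, 42.0, 8.7, np.int32(588))
  row blob rackx -44.2 y 39.6  lenx 84.1 leny 75.0 yaw -0.1 n 863 | y 2.1..77.1 front -86.2
  row blob rackx -43.9 y 273.1  lenx 83.4 leny 105.3 yaw -0.2 n 1392 | y 220.5..325.8 front -85.6
  bookend top ry [221.2 329.4 338.6] 184
scene
  desk books
  (428.3, -43.3, 86.0, 44.3, 9.8, np.int32(423))
  (529.5, 152.9, 60.7, 59.6, -4.3, np.int32(472))
  row blob rackx -162.4 y 101.9  lenx 54.8 leny 42.5 yaw 0.6 n 435 | y 80.7..123.2 front -189.8
  row blob rackx -44.1 y 40.0  lenx 83.7 leny 75.9 yaw 0.1 n 1334 | y 2.0..78.0 front -86.0
  row blob rackx -44.1 y 272.7  lenx 84.1 leny 104.3 yaw 0.0 n 2516 | y 220.5..324.8 front -86.2
  bookend top ry [324.8 331.6 338.7] 276
```

```bash
python3 -m inch '[{"tx":0,"ty":1.5,"tz":0,"ax":0,"ay":0,"az":0,"jaw":0},{"tx":0,"ty":2,"tz":0,"ax":0,"ay":0,"az":0,"jaw":0},{"tx":0,"ty":2,"tz":0,"ax":0,"ay":0,"az":0,"jaw":0},{"tx":0,"ty":2,"tz":0,"ax":0,"ay":0,"az":0,"jaw":0},{"tx":0,"ty":1.5,"tz":0,"ax":0,"ay":0,"az":0,"jaw":0},{"tx":0,"ty":0.6,"tz":0.1,"ax":0,"ay":0,"az":0,"jaw":0},{"tx":0,"ty":0,"tz":0,"ax":0,"ay":0,"az":0,"jaw":0}]' && python3 -m inch '[{"tx":0,"ty":0,"tz":0,"ax":0,"ay":0,"az":0,"jaw":0.6},{"tx":0,"ty":0,"tz":0,"ax":0,"ay":0,"az":0,"jaw":0.7},{"tx":0,"ty":0,"tz":0,"ax":0,"ay":0,"az":0,"jaw":0.8},{"tx":0,"ty":0,"tz":-3,"ax":0,"ay":0,"az":0,"jaw":0.8},{"tx":0,"ty":0,"tz":-4,"ax":0,"ay":0,"az":0,"jaw":0.8},{"tx":0,"ty":-4,"tz":0,"ax":0,"ay":0,"az":0,"jaw":0},{"tx":0,"ty":-0.6,"tz":0,"ax":0,"ay":0,"az":0,"jaw":0},{"tx":0,"ty":0,"tz":0,"ax":0,"ay":0,"az":0,"jaw":0},{"tx":0,"ty":0,"tz":0,"ax":0,"ay":0,"az":0,"jaw":0}]'; python3 rk.py r3;python3 plan.py
```

```text
t: 37.28
ee_pos: [610.6, 172.2, 77.0]
orientation: [-1.968, -2.449, 0.001]
ft_force: [-0.8, 0.3, -3.7]
width: 42.0
t: 38.4
ee_pos: [566.7, 162.5, 147.1]
orientation: [1.967, 2.449, 0.001]
ft_force: [-0.9, -0.3, -0.3]
width: 33.7
top
  desk books
  (428.3, -43.9, 84.8, 42.2, 8.5, np.int32(584))
  (416.7, 35.7, 84.3, 41.9, 8.7, np.int32(590))
  row blob rackx -42.8 y 27.4  lenx 81.0 leny 50.8 yaw -0.1 n 526 | y 2.0..52.8 front -83.3
  row blob rackx -44.0 y 289.1  lenx 83.0 leny 74.2 yaw -1.7 n 921 | y 252.0..326.2 front -85.5
  bookend top ry [280.5 331.8 339.3] 135
scene
  desk books
  row blob rackx -63.8 y 62.5  lenx 123.5 leny 121.1 yaw 0.1 n 2103 | y 2.0..123.0 front -125.5
  row blob rackx -44.4 y 272.8  lenx 83.8 leny 104.4 yaw 0.4 n 2521 | y 220.6..325.0 front -86.3
  bookend top ry [325.5 331.7 338.7] 274
t 38.5 tcp [566.5 162.5 146.9] R [[-0.215, 0.977, 0.0], [0.977, 0.215, 0.0], [0.0, 0.0, -1.0]] F [ 0.2  0.8 -0.2] w 25.8
yaw 102.44 tilt [0. 0.] q6 -1.53
```

```bash
python3 -m inch '[{"tx":0,"ty":0,"tz":4,"ax":0,"ay":0,"az":0,"jaw":0},{"tx":0,"ty":0,"tz":4,"ax":0,"ay":0,"az":0,"jaw":0},{"tx":0,"ty":0,"tz":1.7,"ax":0,"ay":0,"az":0,"jaw":0},{"tx":0,"ty":1,"tz":0,"ax":0,"ay":0,"az":0,"jaw":0},{"tx":0,"ty":0.8,"tz":0,"ax":0,"ay":0,"az":0,"jaw":0},{"tx":0,"ty":0.8,"tz":0,"ax":0,"ay":0,"az":0,"jaw":0},{"tx":0,"ty":0.8,"tz":0,"ax":0,"ay":0,"az":0,"jaw":0},{"tx":0,"ty":0.8,"tz":0,"ax":0,"ay":0,"az":0,"jaw":0}]' && python3 -m inch '[{"tx":0,"ty":0.4,"tz":0,"ax":0,"ay":0,"az":0,"jaw":0},{"tx":0,"ty":0.4,"tz":0,"ax":0,"ay":0,"az":0,"jaw":0}]'  && python3 -m inch '[{"tx":0,"ty":0.2,"tz":0,"ax":0,"ay":0,"az":0,"jaw":0},{"tx":0,"ty":0,"tz":0,"ax":0,"ay":0,"az":0,"jaw":0}]'; python3 plan.py
```

```text
t: 39.5
ee_pos: [607.2, 171.5, 50.6]
orientation: [1.968, 2.449, 0.0]
ft_force: [-4.2, -0.6, 4.0]
width: 0.4
t: 39.75
ee_pos: [614.4, 173.1, 50.4]
orientation: [-1.967, -2.449, 0.001]
ft_force: [-4.0, -0.9, 3.4]
width: 0.8
t: 40.0
ee_pos: [616.8, 173.6, 50.2]
orientation: [1.967, 2.449, 0.001]
ft_force: [-1.5, -0.1, 1.2]
width: 0.5
t 40.0 tcp [616.8 173.6  50.2] R [[-0.215, 0.977, 0.001], [0.977, 0.215, 0.0], [0.0, 0.001, -1.0]] F [-1.5 -0.1  1.2] w 0.5
yaw 102.44 tilt [0.001 0.   ] q6 -1.53
```

```bash
python3 -m inch '[{"tx":0,"ty":0.25,"tz":0,"ax":0,"ay":0,"az":0,"jaw":0},{"tx":0,"ty":0,"tz":0,"ax":0,"ay":0,"az":0,"jaw":0}]' && python3 -m inch '[{"tx":0,"ty":-3,"tz":0,"ax":0,"ay":0,"az":0,"jaw":0},{"tx":0,"ty":-4,"tz":-2,"ax":0,"ay":0,"az":0,"jaw":0.5},{"tx":0,"ty":-2,"tz":-4,"ax":0,"ay":0,"az":0,"jaw":0.8},{"tx":0,"ty":-2,"tz":-4.5,"ax":0,"ay":0,"az":0,"jaw":0.8},{"tx":-2.5,"ty":-2,"tz":-4.5,"ax":0,"ay":0,"az":0,"jaw":0.8},{"tx":-4,"ty":-2.5,"tz":0,"ax":0,"ay":0,"az":3.6,"jaw":0.8},{"tx":-4,"ty":-2.5,"tz":0,"ax":0,"ay":0,"az":0,"jaw":0.8},{"tx":0,"ty":0,"tz":0,"ax":0,"ay":0,"az":0,"jaw":0.8},{"tx":0,"ty":0,"tz":0,"ax":0,"ay":0,"az":0,"jaw":0.8}]'; python3 rk.py r4; python3 plan.py 391.9,31.9,170,98.8 391.9,31.9,75,98.8
```

```text
t: 40.25
ee_pos: [619.3, 174.2, 50.1]
orientation: [1.968, 2.449, 0.001]
ft_force: [-0.8, 0.3, -0.6]
width: 0.6
t: 41.38
ee_pos: [464.1, 34.0, 200.6]
orientation: [2.044, 2.384, 0.003]
ft_force: [0.4, 0.9, -0.2]
width: 70.2
top
  desk books
  (445.9, 39.9, 22.4, 41.0, 0.5, np.int32(156))
  row blob rackx -44.2 y 39.5  lenx 84.1 leny 75.1 yaw -0.0 n 949 | y 2.0..77.0 front -86.2
  row blob rackx -43.3 y 101.5  lenx 82.7 leny 42.3 yaw 0.5 n 548 | y 80.3..122.7 front -84.7
  row blob rackx -43.8 y 273.0  lenx 83.4 leny 105.3 yaw -0.2 n 1396 | y 220.3..325.6 front -85.5
  bookend top ry [221.1 327.8 338.4] 199
scene
  desk books
  (426.8, -43.8, 87.5, 44.6, 8.9, np.int32(420))
  (416.7, 35.6, 86.6, 44.4, 8.2, np.int32(455))
  row blob rackx -44.4 y 62.6  lenx 84.3 leny 121.1 yaw 0.1 n 2158 | y 2.1..123.2 front -86.5
  row blob rackx -44.7 y 272.8  lenx 83.7 leny 104.8 yaw 0.7 n 2520 | y 220.4..325.2 front -86.6
  bookend top ry [324.9 331.6 338.7] 277
t 41.48 tcp [464.   34.6 200.3] R [[-0.154, 0.988, 0.001], [0.988, 0.154, 0.0], [0.0, 0.001, -1.0]] F [-0.9  0.2 -0.1] w 69.8
yaw 98.88 tilt [0.001 0.   ] q6 -1.68
-> 391.9,31.9,170,98.8 | az total 0.1 rows 1 each 0.08 | shift [ 0.84 -7.17  3.03] rows 2 each [ 0.42 -3.58  1.52]
-> 391.9,31.9,75,98.8 | az total 0.0 rows 0 each 0.0 | shift [0.  0.  9.5] rows 2 each [0.   0.   4.75]
```

```bash
python3 -m inch '[{"tx":0.4,"ty":-3.6,"tz":0,"ax":0,"ay":0,"az":0,"jaw":0.8},{"tx":0.4,"ty":-3.6,"tz":0,"ax":0,"ay":0,"az":0,"jaw":0.8},{"tx":0,"ty":0,"tz":0,"ax":0,"ay":0,"az":0,"jaw":0.8},{"tx":0,"ty":0,"tz":4,"ax":0,"ay":0,"az":0,"jaw":0.8},{"tx":0,"ty":0,"tz":4,"ax":0,"ay":0,"az":0,"jaw":0.8},{"tx":0,"ty":0,"tz":4,"ax":0,"ay":0,"az":0,"jaw":0.8},{"tx":0,"ty":0,"tz":0.5,"ax":0,"ay":0,"az":0,"jaw":0.8},{"tx":0,"ty":0,"tz":0,"ax":0,"ay":0,"az":0,"jaw":0},{"tx":0,"ty":0,"tz":0,"ax":0,"ay":0,"az":0,"jaw":0},{"tx":0,"ty":0,"tz":0,"ax":0,"ay":0,"az":0,"jaw":0},{"tx":0,"ty":0,"tz":0,"ax":0,"ay":0,"az":0,"jaw":0},{"tx":0,"ty":0,"tz":0,"ax":0,"ay":0,"az":0,"jaw":0}]' && python3 plan.py && python3 -m inch '[{"tx":0,"ty":0,"tz":-2,"ax":0,"ay":0,"az":0,"jaw":0},{"tx":0,"ty":0,"tz":-3,"ax":0,"ay":0,"az":0,"jaw":0},{"tx":0,"ty":0,"tz":-2.5,"ax":0,"ay":0,"az":-3.6,"jaw":0},{"tx":0,"ty":0,"tz":0,"ax":0,"ay":0,"az":0,"jaw":0}]'; python3 plan.py 507.9,196.1,150,102.4
```

```text
t: 42.98
ee_pos: [391.5, 30.8, 76.2]
orientation: [2.043, 2.385, 0.003]
ft_force: [-0.7, 1.3, 8.1]
width: 42.1
t 42.98 tcp [391.5  30.8  76.2] R [[-0.153, 0.988, 0.002], [0.988, 0.153, 0.0], [-0.0, 0.002, -1.0]] F [-0.7  1.3  8.1] w 42.1
yaw 98.82 tilt [0.002 0.   ] q6 -1.68
t: 43.48
ee_pos: [391.7, 30.7, 151.6]
orientation: [1.966, 2.446, 0.004]
ft_force: [0.6, 0.5, -2.4]
width: 41.8
t 43.48 tcp [391.7  30.7 151.6] R [[-0.215, 0.977, 0.004], [0.977, 0.215, 0.0], [-0.001, 0.004, -1.0]] F [ 0.6  0.5 -2.4] w 41.8
yaw 102.41 tilt [0.004 0.   ] q6 -1.74
-> 507.9,196.1,150,102.4 | az total 0.0 rows 1 each 0.01 | shift [13.66 14.9   0.16] rows 5 each [2.73 2.98 0.03]
```

```bash
python3 -m inch '[{"tx":1.5,"ty":2.5,"tz":0,"ax":0,"ay":0,"az":0,"jaw":0},{"tx":2.6,"ty":3.1,"tz":0,"ax":0,"ay":0,"az":0,"jaw":0},{"tx":3.2,"ty":3.1,"tz":0,"ax":0,"ay":0,"az":0,"jaw":0},{"tx":3.2,"ty":3.1,"tz":0,"ax":0,"ay":0,"az":0,"jaw":0},{"tx":3.2,"ty":3.1,"tz":0,"ax":0,"ay":0,"az":0,"jaw":0},{"tx":0,"ty":0,"tz":3,"ax":0,"ay":0,"az":0,"jaw":0},{"tx":0,"ty":0,"tz":3,"ax":0,"ay":0,"az":0,"jaw":0},{"tx":0,"ty":0,"tz":1.2,"ax":0,"ay":0,"az":0,"jaw":0},{"tx":0,"ty":0,"tz":0,"ax":0,"ay":0,"az":0,"jaw":0},{"tx":0,"ty":0,"tz":0,"ax":0,"ay":0,"az":0,"jaw":0}]' ; python3 plan.py 507.9,196.1,78,102.4; python3 rk.py r5
```

```text
t: 44.72
ee_pos: [506.8, 196.5, 78.2]
orientation: [1.968, 2.448, 0.0]
ft_force: [0.9, -0.6, -3.9]
width: 42.0
t 44.73 tcp [506.8 196.5  78.2] R [[-0.215, 0.977, 0.0], [0.977, 0.215, 0.0], [-0.0, 0.0, -1.0]] F [ 0.9 -0.6 -3.9] w 42.0
yaw 102.4 tilt [0. 0.] q6 -1.44
-> 507.9,196.1,78,102.4 | az total 0.0 rows 1 each 0.0 | shift [-0.06  0.1   0.02] rows 1 each [-0.06  0.1   0.02]
top
  desk books
  (428.0, -43.9, 84.3, 42.1, 8.5, np.int32(586))
  row blob rackx -44.4 y 39.5  lenx 84.3 leny 74.9 yaw -0.1 n 948 | y 2.0..77.0 front -86.5
  row blob rackx -44.0 y 101.4  lenx 83.0 leny 42.2 yaw -0.3 n 530 | y 80.3..122.5 front -85.5
  row blob rackx -43.8 y 273.1  lenx 83.3 leny 105.6 yaw -0.1 n 1286 | y 220.3..325.9 front -85.4
  bookend top ry [221.  331.8 338.9] 136
scene
  desk books
  (427.2, -43.8, 84.5, 44.8, 8.7, np.int32(424))
  (524.6, 198.1, 71.0, 61.8, -1.3, np.int32(578))
  row blob rackx -161.9 y 147.3  lenx 55.8 leny 43.5 yaw 0.4 n 469 | y 125.6..169.1 front -189.8
  row blob rackx -44.4 y 62.6  lenx 84.7 leny 121.0 yaw 0.1 n 2162 | y 2.1..123.1 front -86.8
  row blob rackx -43.9 y 272.5  lenx 83.6 leny 104.6 yaw 0.0 n 2518 | y 220.2..324.8 front -85.7
  bookend top ry [325.3 331.7 338.7] 274
```

```bash
python3 -m inch '[{"tx":0,"ty":1.6,"tz":0,"ax":0,"ay":0,"az":0,"jaw":0},{"tx":0,"ty":2,"tz":0,"ax":0,"ay":0,"az":0,"jaw":0},{"tx":0,"ty":2,"tz":0,"ax":0,"ay":0,"az":0,"jaw":0},{"tx":0,"ty":2,"tz":0,"ax":0,"ay":0,"az":0,"jaw":0},{"tx":0,"ty":1.5,"tz":0,"ax":0,"ay":0,"az":0,"jaw":0},{"tx":0,"ty":0.6,"tz":0.15,"ax":0,"ay":0,"az":0,"jaw":0},{"tx":0,"ty":0,"tz":0,"ax":0,"ay":0,"az":0,"jaw":0}]' && python3 -m inch '[{"tx":0,"ty":0,"tz":0,"ax":0,"ay":0,"az":0,"jaw":0.6},{"tx":0,"ty":0,"tz":0,"ax":0,"ay":0,"az":0,"jaw":0.7},{"tx":0,"ty":0,"tz":0,"ax":0,"ay":0,"az":0,"jaw":0.8},{"tx":0,"ty":0,"tz":-3,"ax":0,"ay":0,"az":0,"jaw":0.8},{"tx":0,"ty":0,"tz":-4,"ax":0,"ay":0,"az":0,"jaw":0.8},{"tx":0,"ty":-4,"tz":0,"ax":0,"ay":0,"az":0,"jaw":0},{"tx":0,"ty":-0.6,"tz":0,"ax":0,"ay":0,"az":0,"jaw":0},{"tx":0,"ty":0,"tz":0,"ax":0,"ay":0,"az":0,"jaw":0},{"tx":0,"ty":0,"tz":0,"ax":0,"ay":0,"az":0,"jaw":0}]'; python3 plan.py; python3 rk.py r6 | grep -A9 scene
```

```text
t: 45.7
ee_pos: [601.3, 217.4, 76.3]
orientation: [-1.968, -2.449, 0.001]
ft_force: [0.2, 0.4, -3.5]
width: 41.9
t: 46.82
ee_pos: [557.4, 207.8, 146.6]
orientation: [1.967, 2.449, 0.001]
ft_force: [0.4, 0.0, 0.4]
width: 33.8
t 46.83 tcp [557.4 207.8 146.6] R [[-0.215, 0.977, 0.001], [0.977, 0.215, 0.0], [0.0, 0.001, -1.0]] F [0.4 0.  0.4] w 33.8
yaw 102.44 tilt [0.001 0.   ] q6 -1.45
scene
  desk books
  (427.0, -43.4, 85.9, 44.8, 7.4, np.int32(419))
  row blob rackx -62.0 y 85.3  lenx 119.7 leny 169.3 yaw 1.6 n 2992 | y 0.6..169.9 front -121.8
  row blob rackx -44.1 y 272.6  lenx 83.4 leny 104.5 yaw 0.0 n 2516 | y 220.4..324.9 front -85.8
  bookend top ry [325.1 331.7 338.6] 279
```

Now push yellow home and go on to green (428,-43.9, yaw 8.5).

```bash
python3 -m inch '[{"tx":0,"ty":0,"tz":4,"ax":0,"ay":0,"az":0,"jaw":0},{"tx":0,"ty":0,"tz":4,"ax":0,"ay":0,"az":0,"jaw":0},{"tx":0,"ty":0,"tz":1.6,"ax":0,"ay":0,"az":0,"jaw":0},{"tx":0,"ty":1,"tz":0,"ax":0,"ay":0,"az":0,"jaw":0},{"tx":0,"ty":0.8,"tz":0,"ax":0,"ay":0,"az":0,"jaw":0},{"tx":0,"ty":0.8,"tz":0,"ax":0,"ay":0,"az":0,"jaw":0},{"tx":0,"ty":0.8,"tz":0,"ax":0,"ay":0,"az":0,"jaw":0},{"tx":0,"ty":0.8,"tz":0,"ax":0,"ay":0,"az":0,"jaw":0}]' && python3 -m inch '[{"tx":0,"ty":0.5,"tz":0,"ax":0,"ay":0,"az":0,"jaw":0},{"tx":0,"ty":0.4,"tz":0,"ax":0,"ay":0,"az":0,"jaw":0},{"tx":0,"ty":0.25,"tz":0,"ax":0,"ay":0,"az":0,"jaw":0},{"tx":0,"ty":0,"tz":0,"ax":0,"ay":0,"az":0,"jaw":0}]' && python3 -m inch '[{"tx":0,"ty":-3,"tz":0,"ax":0,"ay":0,"az":0,"jaw":0},{"tx":0,"ty":-4,"tz":-2,"ax":0,"ay":0,"az":0,"jaw":0.5},{"tx":0,"ty":-2,"tz":-4,"ax":0,"ay":0,"az":0,"jaw":0.8},{"tx":-2,"ty":-1,"tz":-4.5,"ax":0,"ay":0,"az":0,"jaw":0.8},{"tx":-4,"ty":-2,"tz":-4.5,"ax":0,"ay":0,"az":0,"jaw":0.8},{"tx":-4,"ty":0,"tz":0,"ax":0,"ay":0,"az":3.9,"jaw":0.8},{"tx":-4,"ty":0,"tz":0,"ax":0,"ay":0,"az":0,"jaw":0.8},{"tx":-4,"ty":0,"tz":0,"ax":0,"ay":0,"az":0,"jaw":0.8},{"tx":-4,"ty":0,"tz":0,"ax":0,"ay":0,"az":0,"jaw":0.8},{"tx":-4,"ty":0,"tz":0,"ax":0,"ay":0,"az":0,"jaw":0.8},{"tx":0,"ty":0,"tz":0,"ax":0,"ay":0,"az":0,"jaw":0.8}]'; python3 rk.py r7; python3 plan.py 403.3,-47.6,195,98.5 403.3,-47.6,75,98.5
```

```text
t: 47.92
ee_pos: [597.7, 216.7, 51.3]
orientation: [-1.968, -2.449, 0.0]
ft_force: [-4.8, -2.0, 3.6]
width: 0.8
t: 48.42
ee_pos: [609.1, 219.2, 50.6]
orientation: [1.967, 2.449, 0.001]
ft_force: [-1.6, -0.5, -0.1]
width: 0.6
t: 49.8
ee_pos: [538.1, -64.3, 200.2]
orientation: [2.052, 2.376, 0.002]
ft_force: [-0.9, 1.1, 0.3]
width: 70.0
top
  desk books
  row blob rackx -44.3 y 39.5  lenx 84.3 leny 75.1 yaw 0.1 n 951 | y 2.0..77.0 front -86.4
  row blob rackx -44.1 y 101.7  lenx 83.4 leny 42.6 yaw -0.1 n 549 | y 80.4..123.0 front -85.8
  row blob rackx -44.2 y 147.3  lenx 83.1 leny 42.6 yaw 0.1 n 554 | y 126.0..168.6 front -85.8
  row blob rackx -43.8 y 273.1  lenx 83.4 leny 105.3 yaw -0.3 n 1403 | y 220.5..325.8 front -85.5
  bookend top ry [221.  328.  338.6] 199
scene
  desk books
  (428.4, -44.0, 87.7, 44.8, 7.9, np.int32(419))
  row blob rackx -44.3 y 85.4  lenx 84.2 leny 166.8 yaw -0.1 n 3038 | y 2.0..168.8 front -86.4
  row blob rackx -44.0 y 272.7  lenx 83.4 leny 104.1 yaw 0.1 n 2517 | y 220.6..324.8 front -85.7
  bookend top ry [324.9 331.6 338.7] 274
t 49.9 tcp [537.2 -62.1 200. ] R [[-0.147, 0.989, 0.001], [0.989, 0.147, 0.0], [-0.0, 0.001, -1.0]] F [ 0.4  0.4 -0.1] w 70.5
yaw 98.47 tilt [0.001 0.   ] q6 -1.86
-> 403.3,-47.6,195,98.5 | az total -0.0 rows 1 each -0.03 | shift [  3.42 -13.03   0.5 ] rows 3 each [ 1.14 -4.34  0.17]
-> 403.3,-47.6,75,98.5 | az total 0.0 rows 0 each 0.0 | shift [ 0.  0. 12.] rows 3 each [0. 0. 4.]
```

```bash
python3 -m inch '[{"tx":1.1,"ty":-4.3,"tz":0,"ax":0,"ay":0,"az":0,"jaw":0.8},{"tx":1.1,"ty":-4.3,"tz":0,"ax":0,"ay":0,"az":0,"jaw":0.8},{"tx":1.2,"ty":-4.4,"tz":0,"ax":0,"ay":0,"az":0,"jaw":0.8},{"tx":0,"ty":0,"tz":4,"ax":0,"ay":0,"az":0,"jaw":0.8},{"tx":0,"ty":0,"tz":4,"ax":0,"ay":0,"az":0,"jaw":0.8},{"tx":0,"ty":0,"tz":4,"ax":0,"ay":0,"az":0,"jaw":0.8},{"tx":0,"ty":0,"tz":0.4,"ax":0,"ay":0,"az":0,"jaw":0.8},{"tx":0,"ty":0,"tz":0,"ax":0,"ay":0,"az":0,"jaw":0},{"tx":0,"ty":0,"tz":0,"ax":0,"ay":0,"az":0,"jaw":0},{"tx":0,"ty":0,"tz":0,"ax":0,"ay":0,"az":0,"jaw":0},{"tx":0,"ty":0,"tz":0,"ax":0,"ay":0,"az":0,"jaw":0},{"tx":0,"ty":0,"tz":0,"ax":0,"ay":0,"az":0,"jaw":0}]' && python3 plan.py && python3 -m inch '[{"tx":0,"ty":0,"tz":-2,"ax":0,"ay":0,"az":0,"jaw":0},{"tx":0,"ty":0,"tz":-3,"ax":0,"ay":0,"az":0,"jaw":0},{"tx":0,"ty":0,"tz":-2.5,"ax":0,"ay":0,"az":-3.9,"jaw":0},{"tx":0,"ty":0,"tz":0,"ax":0,"ay":0,"az":0,"jaw":0}]'; python3 plan.py 497.8,242.1,150,102.4
```

```text
t: 51.4
ee_pos: [404.1, -47.8, 77.0]
orientation: [2.049, 2.379, 0.002]
ft_force: [-2.3, 1.4, 8.3]
width: 42.3
t 51.4 tcp [404.1 -47.8  77. ] R [[-0.148, 0.989, 0.002], [0.989, 0.148, -0.0], [-0.0, 0.002, -1.0]] F [-2.3  1.4  8.3] w 42.3
yaw 98.52 tilt [ 0.002 -0.   ] q6 -1.87
t: 51.9
ee_pos: [404.4, -47.9, 152.4]
orientation: [1.966, 2.446, 0.003]
ft_force: [0.4, 0.2, -2.8]
width: 42.4
t 51.9 tcp [404.4 -47.9 152.4] R [[-0.215, 0.977, 0.004], [0.977, 0.215, -0.001], [-0.001, 0.004, -1.0]] F [ 0.4  0.2 -2.8] w 42.4
yaw 102.4 tilt [ 0.004 -0.001] q6 -1.93
-> 497.8,242.1,150,102.4 | az total -0.0 rows 1 each -0.0 | shift [26.32 15.35  0.24] rows 7 each [3.76 2.19 0.03]
```

```bash
python3 -m inch '[{"tx":2,"ty":1.5,"tz":0,"ax":0,"ay":0,"az":0,"jaw":0},{"tx":3,"ty":1.9,"tz":0,"ax":0,"ay":0,"az":0,"jaw":0},{"tx":3.7,"ty":2,"tz":0,"ax":0,"ay":0,"az":0,"jaw":0},{"tx":3.8,"ty":2,"tz":0,"ax":0,"ay":0,"az":0,"jaw":0},{"tx":3.8,"ty":2,"tz":0,"ax":0,"ay":0,"az":0,"jaw":0},{"tx":3.8,"ty":2,"tz":0,"ax":0,"ay":0,"az":0,"jaw":0},{"tx":3.5,"ty":2,"tz":0,"ax":0,"ay":0,"az":0,"jaw":0},{"tx":2.7,"ty":1.95,"tz":0,"ax":0,"ay":0,"az":0,"jaw":0},{"tx":0,"ty":0,"tz":3,"ax":0,"ay":0,"az":0,"jaw":0},{"tx":0,"ty":0,"tz":3,"ax":0,"ay":0,"az":0,"jaw":0},{"tx":0,"ty":0,"tz":1.2,"ax":0,"ay":0,"az":0,"jaw":0},{"tx":0,"ty":0,"tz":0,"ax":0,"ay":0,"az":0,"jaw":0}]' ; python3 plan.py 497.8,242.1,78.5,102.4; python3 rk.py r8
```

```text
t: 53.4
ee_pos: [495.9, 241.8, 77.8]
orientation: [-1.968, -2.447, 0.003]
ft_force: [0.3, 0.6, -2.1]
width: 42.0
t 53.4 tcp [495.9 241.8  77.8] R [[-0.214, 0.977, -0.002], [0.977, 0.214, -0.001], [-0.0, -0.002, -1.0]] F [ 0.3  0.6 -2.1] w 42.0
yaw 102.38 tilt [-0.002 -0.001] q6 -1.35
-> 497.8,242.1,78.5,102.4 | az total -0.0 rows 1 each -0.02 | shift [-0.01  0.2  -0.07] rows 1 each [-0.01  0.2  -0.07]
top
  desk books
  row blob rackx -44.2 y 39.6  lenx 84.1 leny 75.0 yaw -0.1 n 954 | y 2.1..77.1 front -86.2
  row blob rackx -44.0 y 101.5  lenx 83.6 leny 42.3 yaw 0.0 n 552 | y 80.3..122.7 front -85.8
  row blob rackx -44.0 y 147.5  lenx 82.9 leny 42.7 yaw 0.7 n 564 | y 126.2..168.8 front -85.5
  row blob rackx -42.4 y 272.9  lenx 80.7 leny 104.8 yaw 0.4 n 1162 | y 220.5..325.3 front -82.8
  bookend top ry [220.9 333.9 339.1] 99
scene
  desk books
  (518.0, 244.3, 83.5, 61.0, 1.1, np.int32(734))
  row blob rackx -163.0 y 194.0  lenx 53.9 leny 42.8 yaw 0.3 n 480 | y 172.6..215.4 front -189.9
  row blob rackx -44.8 y 85.5  lenx 85.2 leny 166.9 yaw -0.3 n 3033 | y 2.0..168.9 front -87.4
  row blob rackx -44.0 y 272.6  lenx 84.1 leny 104.5 yaw 0.1 n 2524 | y 220.4..324.9 front -86.0
  bookend top ry [324.9 331.6 338.7] 277
```

```bash
python3 -m inch '[{"tx":0,"ty":1.7,"tz":0,"ax":0,"ay":0,"az":0,"jaw":0},{"tx":0,"ty":2,"tz":0,"ax":0,"ay":0,"az":0,"jaw":0},{"tx":0,"ty":2,"tz":0,"ax":0,"ay":0,"az":0,"jaw":0},{"tx":0,"ty":2,"tz":0,"ax":0,"ay":0,"az":0,"jaw":0},{"tx":0,"ty":1.5,"tz":0,"ax":0,"ay":0,"az":0,"jaw":0},{"tx":0,"ty":0.6,"tz":0.1,"ax":0,"ay":0,"az":0,"jaw":0},{"tx":0,"ty":0,"tz":0,"ax":0,"ay":0,"az":0,"jaw":0}]' && python3 -m inch '[{"tx":0,"ty":0,"tz":0,"ax":0,"ay":0,"az":0,"jaw":0.6},{"tx":0,"ty":0,"tz":0,"ax":0,"ay":0,"az":0,"jaw":0.7},{"tx":0,"ty":0,"tz":0,"ax":0,"ay":0,"az":0,"jaw":0.8},{"tx":0,"ty":0,"tz":-3,"ax":0,"ay":0,"az":0,"jaw":0.8},{"tx":0,"ty":0,"tz":-4,"ax":0,"ay":0,"az":0,"jaw":0.8},{"tx":0,"ty":-4,"tz":0,"ax":0,"ay":0,"az":0,"jaw":0},{"tx":0,"ty":-0.6,"tz":0,"ax":0,"ay":0,"az":0,"jaw":0},{"tx":0,"ty":0,"tz":0,"ax":0,"ay":0,"az":0,"jaw":0},{"tx":0,"ty":0,"tz":0,"ax":0,"ay":0,"az":0,"jaw":0}]'; python3 plan.py; python3 rk.py r9 | grep -A9 scene
```

```text
t: 54.38
ee_pos: [592.3, 263.2, 77.8]
orientation: [-1.968, -2.449, 0.001]
ft_force: [0.1, 0.8, -2.6]
width: 41.9
t: 55.5
ee_pos: [548.3, 253.6, 147.9]
orientation: [1.967, 2.449, 0.001]
ft_force: [0.1, 0.6, 0.3]
width: 33.7
t 55.5 tcp [548.3 253.6 147.9] R [[-0.215, 0.977, 0.001], [0.977, 0.215, 0.0], [0.0, 0.001, -1.0]] F [0.1 0.6 0.3] w 33.7
yaw 102.44 tilt [0.001 0.   ] q6 -1.37
scene
  desk books
  row blob rackx -45.1 y 85.5  lenx 86.2 leny 167.2 yaw -0.3 n 3039 | y 1.9..169.1 front -88.2
  row blob rackx -80.7 y 194.0  lenx 86.3 leny 42.8 yaw 0.4 n 869 | y 172.6..215.4 front -123.8
  row blob rackx -44.1 y 272.8  lenx 83.6 leny 104.3 yaw -0.3 n 2523 | y 220.7..324.9 front -85.9
  bookend top ry [215.6 331.3 338.7] 291
```

```bash
python3 -m inch '[{"tx":0,"ty":0,"tz":4,"ax":0,"ay":0,"az":0,"jaw":0},{"tx":0,"ty":0,"tz":4,"ax":0,"ay":0,"az":0,"jaw":0},{"tx":0,"ty":0,"tz":1.7,"ax":0,"ay":0,"az":0,"jaw":0},{"tx":0,"ty":1,"tz":0,"ax":0,"ay":0,"az":0,"jaw":0},{"tx":0,"ty":0.8,"tz":0,"ax":0,"ay":0,"az":0,"jaw":0},{"tx":0,"ty":0.8,"tz":0,"ax":0,"ay":0,"az":0,"jaw":0},{"tx":0,"ty":0.8,"tz":0,"ax":0,"ay":0,"az":0,"jaw":0},{"tx":0,"ty":0.8,"tz":0,"ax":0,"ay":0,"az":0,"jaw":0}]' && python3 -m inch '[{"tx":0,"ty":0.5,"tz":0,"ax":0,"ay":0,"az":0,"jaw":0},{"tx":0,"ty":0.4,"tz":0,"ax":0,"ay":0,"az":0,"jaw":0},{"tx":0,"ty":0.15,"tz":0,"ax":0,"ay":0,"az":0,"jaw":0},{"tx":0,"ty":0,"tz":0,"ax":0,"ay":0,"az":0,"jaw":0}]' && python3 -m inch '[{"tx":0,"ty":-3,"tz":0,"ax":0,"ay":0,"az":0,"jaw":0},{"tx":0,"ty":-4,"tz":-2,"ax":0,"ay":0,"az":0,"jaw":0},{"tx":0,"ty":-2,"tz":-4,"ax":0,"ay":0,"az":0,"jaw":0},{"tx":2,"ty":0,"tz":-4.5,"ax":0,"ay":0,"az":0,"jaw":0},{"tx":4,"ty":0,"tz":-4.5,"ax":0,"ay":0,"az":0,"jaw":0},{"tx":4,"ty":0,"tz":0,"ax":0,"ay":0,"az":0,"jaw":0},{"tx":4,"ty":0,"tz":0,"ax":0,"ay":0,"az":0,"jaw":0},{"tx":3,"ty":0,"tz":0,"ax":0,"ay":0,"az":0,"jaw":0},{"tx":0,"ty":0,"tz":0,"ax":0,"ay":0,"az":0,"jaw":0}]'; python3 rk.py r10; python3 plan.py 602.8,439.8,200,102.4 602.8,439.8,50,102.4
```

```text
t: 56.6
ee_pos: [589.0, 262.6, 51.4]
orientation: [1.968, 2.449, 0.0]
ft_force: [-1.8, -0.5, 0.1]
width: 0.9
t: 57.1
ee_pos: [598.8, 264.7, 51.0]
orientation: [1.967, 2.449, 0.0]
ft_force: [-2.7, -0.5, 1.8]
width: 0.4
t: 58.22
ee_pos: [474.1, 413.4, 201.1]
orientation: [1.964, 2.451, 0.003]
ft_force: [-1.2, -0.9, -0.4]
width: 0.2
top
  desk books
  row blob rackx -44.2 y 39.6  lenx 84.3 leny 75.1 yaw -0.1 n 947 | y 2.1..77.2 front -86.3
  row blob rackx -43.6 y 101.5  lenx 83.0 leny 42.2 yaw 0.2 n 552 | y 80.4..122.6 front -85.1
  row blob rackx -43.9 y 147.6  lenx 82.6 leny 42.6 yaw -0.4 n 554 | y 126.3..168.9 front -85.2
  row blob rackx -44.2 y 194.2  lenx 82.8 leny 42.8 yaw -0.1 n 568 | y 172.8..215.6 front -85.6
  row blob rackx -44.0 y 273.0  lenx 83.6 leny 105.5 yaw 0.3 n 1400 | y 220.2..325.8 front -85.8
  bookend top ry [221.1 329.3 338.8] 187
scene
  desk books
  row blob rackx -44.5 y 85.5  lenx 84.6 leny 166.9 yaw 0.1 n 3055 | y 2.0..168.9 front -86.8
  row blob rackx -44.1 y 194.3  lenx 84.0 leny 42.5 yaw 0.2 n 927 | y 173.1..215.6 front -86.1
  row blob rackx -44.0 y 272.7  lenx 83.7 leny 104.4 yaw -0.0 n 2527 | y 220.5..324.9 front -85.8
  bookend top ry [215.5 331.3 338.6] 291
t 58.33 tcp [474.3 411.1 200.8] R [[-0.216, 0.976, 0.0], [0.976, 0.216, -0.0], [-0.0, 0.0, -1.0]] F [ 0.   0.4 -0.1] w 0.3
yaw 102.48 tilt [ 0. -0.] q6 -1.09
-> 602.8,439.8,200,102.4 | az total 0.1 rows 1 each 0.08 | shift [ 0.04 13.17  0.08] rows 3 each [0.01 4.39 0.03]
-> 602.8,439.8,50,102.4 | az total 0.0 rows 0 each 0.0 | shift [ 0.  0. 15.] rows 3 each [0. 0. 5.]
```

```bash
python3 -m inch '[{"tx":0.2,"ty":4.3,"tz":0,"ax":0,"ay":0,"az":0,"jaw":0},{"tx":0,"ty":4.4,"tz":0,"ax":0,"ay":0,"az":0,"jaw":0},{"tx":0,"ty":4.4,"tz":0,"ax":0,"ay":0,"az":0,"jaw":0},{"tx":0,"ty":0,"tz":0,"ax":0,"ay":0,"az":0,"jaw":0},{"tx":0,"ty":0,"tz":4,"ax":0,"ay":0,"az":0,"jaw":0},{"tx":0,"ty":0,"tz":4,"ax":0,"ay":0,"az":0,"jaw":0},{"tx":0,"ty":0,"tz":4,"ax":0,"ay":0,"az":0,"jaw":0},{"tx":0,"ty":0,"tz":3,"ax":0,"ay":0,"az":0,"jaw":0},{"tx":0,"ty":0,"tz":0,"ax":0,"ay":0,"az":0,"jaw":0}]' && python3 -m inch '[{"tx":-0.7,"ty":0,"tz":0,"ax":0,"ay":0,"az":0,"jaw":0},{"tx":-0.7,"ty":0,"tz":0,"ax":0,"ay":0,"az":0,"jaw":0},{"tx":-0.6,"ty":0,"tz":0,"ax":0,"ay":0,"az":0,"jaw":0}]' && python3 plan.py
```

```text
t: 59.45
ee_pos: [599.2, 439.2, 48.3]
orientation: [-1.967, -2.447, 0.009]
ft_force: [0.2, 0.0, 0.6]
width: 0.6
t: 59.82
ee_pos: [606.8, 421.7, 52.6]
orientation: [1.968, 2.448, 0.003]
ft_force: [-0.9, 5.2, 0.3]
width: 0.1
t 59.83 tcp [606.8 421.7  52.6] R [[-0.215, 0.977, 0.002], [0.977, 0.215, 0.001], [0.001, 0.002, -1.0]] F [-0.9  5.2  0.3] w 0.1
yaw 102.41 tilt [0.002 0.001] q6 -1.2
```

```bash
python3 -m inch '[{"tx":-0.5,"ty":0,"tz":0,"ax":0,"ay":0,"az":0,"jaw":0},{"tx":-0.5,"ty":0,"tz":0,"ax":0,"ay":0,"az":0,"jaw":0},{"tx":-0.4,"ty":0,"tz":0,"ax":0,"ay":0,"az":0,"jaw":0}]' && python3 -m inch '[{"tx":-0.3,"ty":0,"tz":0,"ax":0,"ay":0,"az":0,"jaw":0},{"tx":0,"ty":0,"tz":0,"ax":0,"ay":0,"az":0,"jaw":0}]' && python3 rk.py r11; python3 plan.py
```

```text
t: 60.2
ee_pos: [609.2, 410.7, 52.6]
orientation: [-1.967, -2.448, -0.007]
ft_force: [-3.8, 12.1, 1.9]
width: 0.5
t: 60.45
ee_pos: [609.9, 407.9, 52.6]
orientation: [-1.967, -2.448, -0.007]
ft_force: [-2.8, 8.6, 1.9]
width: 0.4
top
  desk books
  row blob rackx -44.0 y 39.5  lenx 83.7 leny 74.9 yaw -0.0 n 948 | y 2.0..77.0 front -85.8
  row blob rackx -44.1 y 195.6  lenx 83.7 leny 230.5 yaw 0.2 n 2384 | y 80.3..310.9 front -86.0
  bookend top ry [222.5 271.7 316. ] 77
scene
  desk books
  row blob rackx -44.3 y 156.7  lenx 84.3 leny 309.3 yaw -0.1 n 5452 | y 2.0..311.4 front -86.4
  row blob rackx -64.3 y 279.4  lenx 11.9 leny 41.7 yaw 3.5 n 107 | y 258.5..300.2 front -70.2
  bookend top ry [311.5 320.2 339.3] 162
t 60.55 tcp [609.9 407.9  52.6] R [[-0.216, 0.976, 0.002], [0.976, 0.216, 0.004], [0.004, 0.003, -1.0]] F [-3.  10.   2.6] w 0.4
yaw 102.45 tilt [0.002 0.004] q6 -1.22
```

```bash
python3 -m inch '[{"tx":-0.25,"ty":0,"tz":0,"ax":0,"ay":0,"az":0,"jaw":0},{"tx":0,"ty":0,"tz":0,"ax":0,"ay":0,"az":0,"jaw":0}]' && python3 -m inch '[{"tx":-0.1,"ty":0,"tz":0,"ax":0,"ay":0,"az":0,"jaw":0},{"tx":0,"ty":0,"tz":0,"ax":0,"ay":0,"az":0,"jaw":0}]' && python3 -m inch '[{"tx":0.3,"ty":0,"tz":0,"ax":0,"ay":0,"az":0,"jaw":0},{"tx":1.5,"ty":0,"tz":0,"ax":0,"ay":0,"az":0,"jaw":0},{"tx":2,"ty":0,"tz":-3,"ax":0,"ay":0,"az":0,"jaw":0},{"tx":0,"ty":0,"tz":-5,"ax":0,"ay":0,"az":0,"jaw":0},{"tx":0,"ty":0,"tz":-5,"ax":0,"ay":0,"az":0,"jaw":0},{"tx":0,"ty":-5,"tz":-4,"ax":0,"ay":0,"az":0,"jaw":0},{"tx":0,"ty":-5,"tz":0,"ax":0,"ay":0,"az":0,"jaw":0},{"tx":0,"ty":-5,"tz":0,"ax":0,"ay":0,"az":0,"jaw":0},{"tx":0,"ty":-5,"tz":0,"ax":0,"ay":0,"az":0,"jaw":0},{"tx":0,"ty":0,"tz":0,"ax":0,"ay":0,"az":0,"jaw":0},{"tx":0,"ty":0,"tz":0,"ax":0,"ay":0,"az":0,"jaw":0}]'; python3 rk.py r12; python3 - <<'E'
from fit import *
for cam,off in(("top",(1.5,-.4,0)),("scene",(-1.5,.4,0))):
    im,d,w=shot(cam,cam+"_end.png"); w=w+np.array(off,np.float32)
    print("glued",rects(w,115,132,box=(540,720,-260,-90)),"handle",rects(w,150,185,box=(540,720,-400,-270),minn=15))
a=cv2.resize(cv2.imread("pics/top_end.png")[80:260,80:450],(740,360)); cv2.imwrite("pics/e1.png",a)
st()
E
```

```text
t: 60.8
ee_pos: [610.3, 406.1, 52.6]
orientation: [-1.967, -2.448, -0.008]
ft_force: [-4.0, 11.7, 1.9]
width: 0.3
t: 61.05
ee_pos: [610.4, 405.5, 52.6]
orientation: [-1.966, -2.448, -0.009]
ft_force: [-3.3, 13.0, 1.4]
width: 0.2
t: 62.42
ee_pos: [408.8, 397.0, 220.6]
orientation: [1.967, 2.449, 0.002]
ft_force: [0.3, 0.8, 0.2]
width: 0.7
top
  desk books
  row blob rackx -44.0 y 156.0  lenx 84.0 leny 307.9 yaw -0.1 n 3978 | y 2.1..309.9 front -86.0
  bookend top ry [225.  313.7 322.1] 166
scene
  desk books
  row blob rackx -44.0 y 155.4  lenx 83.8 leny 306.8 yaw -0.0 n 6265 | y 2.0..308.8 front -85.9
  bookend top ry [309.1 315.2 322.2] 266
glued [(625.9, -156.1, 85.9, 42.6, -10.1, np.int32(579))] handle [(597.5, -314.2, 20.5, 21.1, 24.9, np.int32(99))]
glued [(625.5, -157.4, 85.6, 48.5, -10.9, np.int32(527))] handle [(599.7, -309.8, 21.4, 18.2, -12.0, np.int32(101))]
t 62.62 tcp [409.1 396.5 219.9] R [[-0.215, 0.977, 0.0], [0.977, 0.215, 0.0], [0.0, 0.0, -1.0]] F [-1.1  0.1  0.4] w 0.3
```

View pics/e1.png

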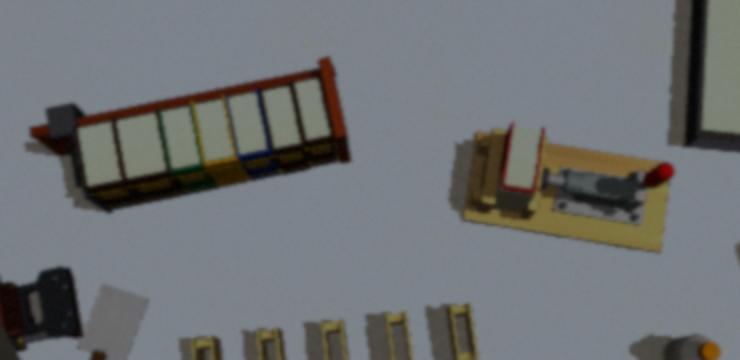

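View pics/scene_end.png

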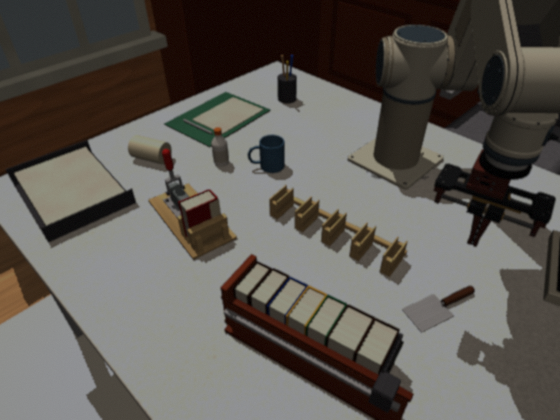

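Both views show the row closed up (blue, yellow and green in the gap) and the red book in the press with the handle upright. The glue, mug and spatula look undisturbed. I'm handing the job in.

```bash
python3 -c "
from h import *
print(ctrl.close_job())"
```

```text
the job is handed in; nothing more can be done
None
```

The job is handed in at about 63 s of simulated time. My last checks all agreed with the task, but the jaw force was not measured directly.

**Red book:** I swung the clamp open and stood the red book in the press, spine to the front. Closing the handle pushed the book about 9 mm against the cheek. At the last check it stood upright with its centre about 1 mm from the middle of the cheeks. The handle was within about 0.05 rad of upright. That push is my only evidence of the clamping force.

**Row:** I spread the row from inside the gap and put in the blue, yellow and green books. Each was pushed level, then I closed the row with the bookend at about 13 N. The last measurement showed one block about 307 mm long with no visible gaps; the books alone add up to 306 mm. All fronts were level to about 1 mm, and the bookend was against the last book.

**Bystanders and robot:** The glue, mug and spatula look where they were in the first pictures, though I did not re-measure them. The gripper was clear of everything. I saw no book knocked aside and no slip of the grip.

The two fixed cameras differed by about 3 mm along x, so I used their mean.

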